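Pack the sectioning station for moving

TASK

Make the sectioning station ready to be moved: find the spacer that just fits the gap of the specimen vice by trial (working up from the thinnest is the usual way): the thickest that still goes fully down onto the gap's floor, bending the spring leaf, and leave it there with the other four standing upright in their tray. Put all the amber resin specimens into the fixed white bin, then set the loose bin on top of it, turned half a turn so that its label is at the opposite end and it rests on the ledges rather than nesting; leave the matchbox and the small jar alone.

Things in the scene. Friction and masses are not known exactly. Their poses are not given: they have to be found in the camera images.
- vice: Small specimen vice fixed to the bench: dark base 160 (its x) x 74 x 12 mm with two upright jaws 46 mm wide, a gap between them open above and at both ends. Origin: centre of the underside; z up. The +x jaw is fixed; the other is set by a screw and locked. The gap is somewhere between 10 and 30 mm, different each time. A spacer goes in from above, thickness along x.
- gap_foot (a point): Foot of the fixed jaw's gap face: 25 mm towards +x from the vice's centre, 12 mm up; axes as the vice; the gap lies on its -x side. Polished, slippery; gap floor at this height, jaw faces upright for 28 mm, then flared at 25 degrees for 10 mm as lead-in. A fitting spacer stands on the floor near this jaw, grip centre 62 mm above this point; one too thick stops in the flare, 25 mm or more higher.
- leaf (a joint): Thin spring leaf on the inner face of the screw-set jaw, its foot leaning 5.8 mm into the gap (a light spring, 1.5 to 3 N, that pushes a spacer against the fixed jaw). Angle in rad (true only once the spacer is let go): 0 when free, about 0.3 when flat against the jaw. A spacer fully down but clearly too thin leaves it at 0; the one that just fits bends it.
- tray: Grey tray fixed to the bench, 86 mm (its x) by 300 mm (its y), rim 12 mm high and 3 mm thick, floor top at z = 5 mm. Origin: centre of its underside. The five spacers stand in it in a row along y, 54 mm apart, in mixed order, turned as the tray within a few degrees.
- spacer10_grip (a point): Spacer 10 mm thick: steel plate 10 mm (its x) by 36 mm (its y) by 40 mm high, with a black upright grip on top, 10 mm (x) by 26 mm (y) by 44 mm high; 84 mm high in all. This point: centre of the grip, 62 mm above the underside and 22 mm above the plate; z up. All five look alike but for the plate's thickness (10, 14, 18, 22, 26 mm).
- spacer14_grip (a point): Spacer 14 mm thick: steel plate 14 mm (its x) by 36 mm (its y) by 40 mm high, with a black upright grip on top, 10 mm (x) by 26 mm (y) by 44 mm high; 84 mm high in all. This point: centre of the grip, 62 mm above the underside and 22 mm above the plate; z up. All five look alike but for the plate's thickness (10, 14, 18, 22, 26 mm).
- spacer18_grip (a point): Spacer 18 mm thick: steel plate 18 mm (its x) by 36 mm (its y) by 40 mm high, with a black upright grip on top, 10 mm (x) by 26 mm (y) by 44 mm high; 84 mm high in all. This point: centre of the grip, 62 mm above the underside and 22 mm above the plate; z up. All five look alike but for the plate's thickness (10, 14, 18, 22, 26 mm).
- spacer22_grip (a point): Spacer 22 mm thick: steel plate 22 mm (its x) by 36 mm (its y) by 40 mm high, with a black upright grip on top, 10 mm (x) by 26 mm (y) by 44 mm high; 84 mm high in all. This point: centre of the grip, 62 mm above the underside and 22 mm above the plate; z up. All five look alike but for the plate's thickness (10, 14, 18, 22, 26 mm).
- spacer26_grip (a point): Spacer 26 mm thick: steel plate 26 mm (its x) by 36 mm (its y) by 40 mm high, with a black upright grip on top, 10 mm (x) by 26 mm (y) by 44 mm high; 84 mm high in all. This point: centre of the grip, 62 mm above the underside and 22 mm above the plate; z up. All five look alike but for the plate's thickness (10, 14, 18, 22, 26 mm).
- specimen1_mid (a point): Resin-mounted specimen: upright amber cylinder 26 mm in diameter, 30 mm high, about 30 g. This point: its centre, half-way up. Three or four of them are there (None if absent).
- specimen2_mid (a point): Resin-mounted specimen: upright amber cylinder 26 mm in diameter, 30 mm high, about 30 g. This point: its centre, half-way up. Three or four of them are there (None if absent).
- specimen3_mid (a point): Resin-mounted specimen: upright amber cylinder 26 mm in diameter, 30 mm high, about 30 g. This point: its centre, half-way up. Three or four of them are there (None if absent).
- specimen4_mid (a point): Resin-mounted specimen: upright amber cylinder 26 mm in diameter, 30 mm high, about 30 g. This point: its centre, half-way up. Three or four of them are there (None if absent).
- lower_bin: White stack-nest bin fixed to the bench, 136 mm (its x) by 84 mm (its y) by 60 mm high, inside 124 x 70 mm, floor top at z = 5 mm. Origin: centre of its underside; z up. Label holder on the outside of its +x end. In each long wall two notches 20 mm wide, centred at x = +45 and -20 mm, reach from the rim down to z = 15 mm; the rest of that rim, 7 mm wide, is the ledge.
- lower_bin_rim (a point): Centre of the fixed bin's mouth, at rim height (60 mm). With the labels at the same end the loose bin's lugs drop down the notches and it nests deep; with labels at opposite ends the lugs rest on the ledges, the loose bin's centre 15 mm above this point, its underside 10 mm inside the mouth with 7 mm (x) and 4 mm (y) play each way.
- upper_bin_mid (a point): White loose stack-nest bin, empty, about 120 g: 110 mm (its x) by 62 mm (its y) by 50 mm high, wall 4 mm, open on top. This point: its centre, 25 mm above the underside; z up. On each long side two lugs stand out 10 mm, 12 mm wide, at x = +45 and -20 mm, undersides 10 mm above the bin's underside. Label holder on its +x end.
- upper_bin_label (a point): Middle of the outer face of the loose bin's +x end wall, at half height, where its label holder is.
- matchbox: Matchbox 55 x 36 x 16 mm lying between vice and fixed bin; leave alone.
- dropper: Small amber jar, 34 mm in diameter, 60 mm high, standing between vice and bin; leave alone.
Things that resemble listed ones, but are neither listed nor needed, are in the scene too. What is shaped like the part that bears spacer10_grip but red or yellow is not meant.

How it is judged:
On the way, in this order (a step that is already met when the one before it is completed fails the run):
1. all the specimens lie in the fixed bin (x of specimen1_mid in the frame of lower_bin between -0.066 and 0.066 m and y of specimen1_mid in the frame of lower_bin between -0.042 and 0.042 m and z of specimen1_mid in the frame of lower_bin between 0 and 0.042 m and x of specimen2_mid in the frame of lower_bin between -0.066 and 0.066 m and y of specimen2_mid in the frame of lower_bin between -0.042 and 0.042 m and z of specimen2_mid in the frame of lower_bin between 0 and 0.042 m and x of specimen3_mid in the frame of lower_bin between -0.066 and 0.066 m and y of specimen3_mid in the frame of lower_bin between -0.042 and 0.042 m and z of specimen3_mid in the frame of lower_bin between 0 and 0.042 m and x of specimen4_mid in the frame of lower_bin between -0.066 and 0.066 m and y of specimen4_mid in the frame of lower_bin between -0.042 and 0.042 m and z of specimen4_mid in the frame of lower_bin between 0 and 0.042 m), for 0.2 s.
2. the loose bin rests half-turned on the ledges of the fixed bin (x of upper_bin_mid in the frame of lower_bin between -0.01 and 0.01 m and y of upper_bin_mid in the frame of lower_bin between -0.008 and 0.008 m and z of upper_bin_mid in the frame of lower_bin between 0.071 and 0.079 m and x of upper_bin_label in the frame of lower_bin below -0.045 m and angle between upper_bin_mid's own z axis and vertical below 0.05 rad), for 0.2 s.
At the end, for the whole second after the job is handed in: One spacer on the gap floor (height within 4 mm), back to the fixed jaw, bending the leaf over 0.012 rad; the other four upright (within 0.12 rad) in the tray; all specimens in the fixed bin; the loose bin level on the ledges, label opposite, centred within 8 to 10 mm, height within 4 mm, at rest (all of step 1 and all of step 2 and ((x of spacer10_grip in the frame of vice between 0.0155 and 0.0215 m and y of spacer10_grip in the frame of vice between -0.02 and 0.02 m and z of spacer10_grip in the frame of vice between 0.07 and 0.078 m and angle between spacer10_grip's own z axis and vertical below 0.12 rad) or (x of spacer10_grip in the frame of tray between -0.043 and 0.043 m and y of spacer10_grip in the frame of tray between -0.15 and 0.15 m and z of spacer10_grip in the frame of tray between 0.062 and 0.072 m and angle between spacer10_grip's own z axis and vertical below 0.12 rad)) and ((x of spacer14_grip in the frame of vice between 0.0135 and 0.0195 m and y of spacer14_grip in the frame of vice between -0.02 and 0.02 m and z of spacer14_grip in the frame of vice between 0.07 and 0.078 m and angle between spacer14_grip's own z axis and vertical below 0.12 rad) or (x of spacer14_grip in the frame of tray between -0.043 and 0.043 m and y of spacer14_grip in the frame of tray between -0.15 and 0.15 m and z of spacer14_grip in the frame of tray between 0.062 and 0.072 m and angle between spacer14_grip's own z axis and vertical below 0.12 rad)) and ((x of spacer18_grip in the frame of vice between 0.0115 and 0.0175 m and y of spacer18_grip in the frame of vice between -0.02 and 0.02 m and z of spacer18_grip in the frame of vice between 0.07 and 0.078 m and angle between spacer18_grip's own z axis and vertical below 0.12 rad) or (x of spacer18_grip in the frame of tray between -0.043 and 0.043 m and y of spacer18_grip in the frame of tray between -0.15 and 0.15 m and z of spacer18_grip in the frame of tray between 0.062 and 0.072 m and angle between spacer18_grip's own z axis and vertical below 0.12 rad)) and ((x of spacer22_grip in the frame of vice between 0.0095 and 0.0155 m and y of spacer22_grip in the frame of vice between -0.02 and 0.02 m and z of spacer22_grip in the frame of vice between 0.07 and 0.078 m and angle between spacer22_grip's own z axis and vertical below 0.12 rad) or (x of spacer22_grip in the frame of tray between -0.043 and 0.043 m and y of spacer22_grip in the frame of tray between -0.15 and 0.15 m and z of spacer22_grip in the frame of tray between 0.062 and 0.072 m and angle between spacer22_grip's own z axis and vertical below 0.12 rad)) and ((x of spacer26_grip in the frame of vice between 0.0075 and 0.0135 m and y of spacer26_grip in the frame of vice between -0.02 and 0.02 m and z of spacer26_grip in the frame of vice between 0.07 and 0.078 m and angle between spacer26_grip's own z axis and vertical below 0.12 rad) or (x of spacer26_grip in the frame of tray between -0.043 and 0.043 m and y of spacer26_grip in the frame of tray between -0.15 and 0.15 m and z of spacer26_grip in the frame of tray between 0.062 and 0.072 m and angle between spacer26_grip's own z axis and vertical below 0.12 rad)) and value of joint leaf above 0.012 rad and linear speed of upper_bin below 0.02 m/s); the robot touches nothing.
It fails at once if the matchbox is shifted by more than 30 mm (distance of matchbox from where it was at the start of the episode above 0.03 m).
It fails at once if the small jar is shifted by more than 30 mm (distance of dropper from where it was at the start of the episode above 0.03 m).
Of specimen1, specimen2, specimen3, specimen4 only 3 to 4 are there at a start; the rules pass over those that are not, and their reading is None.
At some moment in a run one of specimen1, specimen2, specimen3, specimen4, upper_bin may be knocked a few centimetres aside while the robot is not near it.
It also fails if it takes over 210 s, if anything falls off the work surface, if the arm or the gripper's body presses on something with over 40 N, if the wrist force passes 120 N, or if a joint passes its speed limit or range.

ROBOT

A 7-joint arm with a two-finger parallel gripper is mounted at the origin on the work surface. World frame = base frame: x ahead of the robot, y to its left, z up, the work surface at z = 0. Lengths are in m, angles in rad, forces in N, time in s.
With the tool pointing down it reaches from about 0.4 to 0.85 m from the base axis. Payload 10.4 kg.
Tool frame: the origin (TCP) lies between the finger pads; the fingertips stand manip.tip_extent ahead of it and the grasp point (between the pads) lies 5 mm behind it (manip.tip_extent is the distance from the TCP to the fingertips, in m); z points along the fingers, x is the direction in which the jaws open and shut, and the axes are right-handed (so a half turn about z gives the same grasp; the last joint's range is limited). The gripper opens to 87 mm and grips with 3 to 60 N. Pads are 19 mm wide; open, the fingers measure 117 mm over their backs; the gripper's body (75 mm by 190 mm) begins 51 mm behind the grasp point.
Start: joints at [-1.296, 0.332, -0.065, 1.46, 0.022, 1.35, -0.088], TCP at [0.183, 0.598, 0.207] pointing down, gripper open.
Joint ranges: [-2.6, 2.6], [-0.5, 2.12], [-1.47, 1.34], [0.16, 2.42], [-1.27, 4.41], [0.06, 2.06], [-2.6, 2.6]. Speed limits (rad/s): [2.22, 2.22, 2.79, 2.79, 3.14, 3.14, 3.14].

INTERFACE

Orientations are given as a 3x3 rotation matrix whose columns are the frame's x, y, z axes.
In Python, from cell import observe, viewer, order, manip gives the robot as it stands. The module is installed in compiled form; this text tells all that it offers.
- The arm moves only by the shell command python3 -m creep 'ROWS' [FORCE]. ROWS is JSON, a list of rows, each an object of numbers: "wx", "wy", "wz": the turn, a rotation vector about the tool's x, y, z in rad; "dx", "dy", "dz": the shift along the tool's x, y, z in mm; "fingers": the finger opening in mm, from 0 to 87. A call has exactly 8 rows; each row is the pose to reach, as a shift and turn from the pose commanded when the call began, along the tool's axes at that moment; what a row does not reach only later rows make up. A row lasts 1/10 s, in which the tool goes at most 50 mm and 8.59 degrees, less where a joint would pass 70% of its speed; a pose out of reach is approached as far as the arm can. A call with a gripper value outside its range is refused whole. The fingers move at their own pace and stop on an object; FORCE is the grip in N (left out, the last holds). Time passes only in rows, so rows that repeat a pose let the fingers close, or fill a call up. It gives the time, the measured TCP pose, the force and the opening at its end, in the units of the state.
- observe(): the state, without advancing time (a new reading comes with each control period).
- viewer.capture(name): name is "scene" or "top"; returns a dict with "img" (420x560x3 uint8, red, green, blue), "range_z" (420x560 float32, m along the optical axis (not along the pixel's ray), 0 where there is no reading), "fovy" (degrees; the focal length in pixels is half the picture's height over the tangent of half this angle, whatever the lens; pixels are square), "cx", "cy" (the principal point, pixels), "dist" ([k1, k2, p1, p2, k3] as OpenCV has them; the pictures are not rectified), "extrinsics" (4x4, takes a point from camera to world coordinates). Camera axes: x right, y down, z forward; pixel columns grow to the right and rows downward; lengths in m; the calibration is good to about 2 mm. A picture is of the moment at which its call begins.
- order.close_job(): hands the job in, once; it reports no verdict.
Trained networks look in the newest picture that a camera, given by its name, has taken for a name from the list of things; names that differ only in an ending like _2 or _b are one class to them, and where a whole thing is asked for, a point or a joint stands for the part that bears it (a point fixed in the world has none). Each returns a list of dicts, best first, with "score" (0 to 1); they miss things now and then, are a little off and sometimes report something else, mostly with a low value. They report only what shows in the picture. A call takes as long as a camera call. They do not tell look-alikes from the thing itself.
- viewer.recognise(camera, thing): "at" ([row, column] in pixels, amid what is visible of it).
The state is a dict: "time_s": time; "joint_positions": joint angles; "dq": joint speeds; "effort": joint torques, N m; "position": TCP position; "eef_rot": TCP orientation; "wrist_force": force on the tool from outside, world axes, zero at the start; "wrist_torque": the same for the moment, N m; "opening": finger opening in m.
Only numpy, scipy, OpenCV 4.12 (cv2) and the standard library are available. Lean on these libraries where they do the work, as an engineer would, in place of code of your own. Each camera call takes 0.05 s, during which the arm holds its last target. There are 200 camera calls.

## Working session

There is one attempt and no reset: what is moved stays moved. The work goes in short steps, Python scripts to look and compute and a shell command to move; the robot and the scene stay as the last step left them, time stands still between calls to the robot, and variables do not carry over. Pictures are saved under pics/ and viewed, about 12 in all and at most 16, crops included, and the job is handed in when it is done.

```bash
mkdir -p pics; cat > h.py <<'E'
import numpy as np, cv2
from cell import observe, viewer, order, manip
def cap(n):
    c=viewer.capture(n); H,W=c['img'].shape[:2]
    f=H/2/np.tan(np.radians(c['fovy'])/2)
    c['K']=np.array([[f,0,c['cx']],[0,f,c['cy']],[0,0,1]]); c['D']=np.array(c['dist'],float); return c
def cloud(c):
    H,W=c['img'].shape[:2]
    v,u=np.mgrid[:H,:W]; p=np.stack([u,v],-1).reshape(-1,1,2).astype(np.float64)
    n=cv2.undistortPoints(p,c['K'],c['D'])[:,0].reshape(H,W,2); z=c['range_z']
    P=np.concatenate([n*z[...,None],z[...,None]],-1); E=c['extrinsics']
    P=P@E[:3,:3].T+E[:3,3]; P[z<=0]=np.nan; return P
def save(img,name,s=1):
    cv2.imwrite('pics/'+name,cv2.resize(img[...,::-1],None,fx=s,fy=s,interpolation=cv2.INTER_CUBIC))
E
python3 - <<'E'
from h import *
a=cap('scene'); b=cap('top'); save(a['img'],'scene0.png',1.4); save(b['img'],'top0.png',1.4)
np.savez('c0.npz',s=cloud(a),t=cloud(b),si=a['img'],ti=b['img'])
print(a['extrinsics'].round(3),b['extrinsics'].round(3),manip.tip_extent,b['K'])
P=cloud(b)
for t in ['vice','tray','spacer10_grip','specimen1_mid','lower_bin','upper_bin_mid','matchbox','dropper']:
    for d in viewer.recognise('top',t):
        r,c=map(int,d['at']); print(t,round(d['score'],2),(r,c),P[r,c].round(3))
o=observe();print(o['time_s'],o['eef_rot'].round(3) if hasattr(o['eef_rot'],'round') else o['eef_rot'],o['opening'])
E
```

```text
[[ 0.811  0.327 -0.486  1.045]
 [ 0.586 -0.441  0.68  -0.733]
 [ 0.008 -0.836 -0.549  0.663]
 [ 0.     0.     0.     1.   ]] [[ 0.005 -0.998  0.068  0.42 ]
 [-1.    -0.004  0.016 -0.042]
 [-0.015 -0.068 -0.998  1.135]
 [ 0.     0.     0.     1.   ]] 0.014 [[497.61794864   0.         285.58469682]
 [  0.         497.61794864 211.9282187 ]
 [  0.           0.           1.        ]]
vice 0.57 (140, 188) [0.663 0.202 0.013]
tray 0.89 (237, 212) [0.439 0.136 0.047]
tray 0.64 (143, 342) [ 0.658 -0.154  0.003]
spacer10_grip 0.56 (230, 257) [0.453 0.034 0.09 ]
spacer10_grip 0.5 (282, 257) [0.344 0.034 0.083]
specimen1_mid 0.69 (240, 349) [ 0.434 -0.166  0.031]
lower_bin 0.89 (141, 342) [ 0.662 -0.154  0.006]
upper_bin_mid 0.81 (243, 413) [ 0.428 -0.315  0.007]
matchbox 0.63 (128, 283) [ 0.689 -0.018  0.018]
dropper 0.5 (182, 282) [ 0.559 -0.017  0.059]
0.5 [[ 0.293  0.956 -0.   ]
 [ 0.956 -0.293  0.   ]
 [ 0.    -0.    -1.   ]] 0.08691852814824629
```

View pics/top0.png

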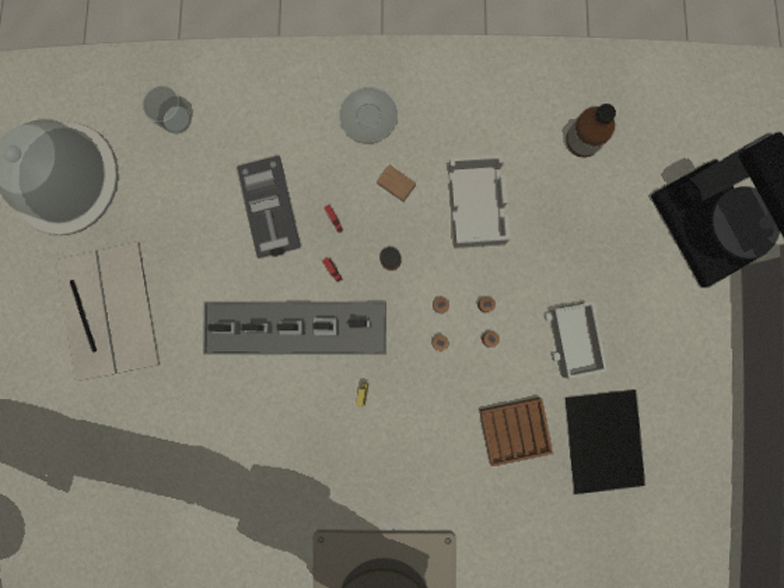

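View pics/scene0.png

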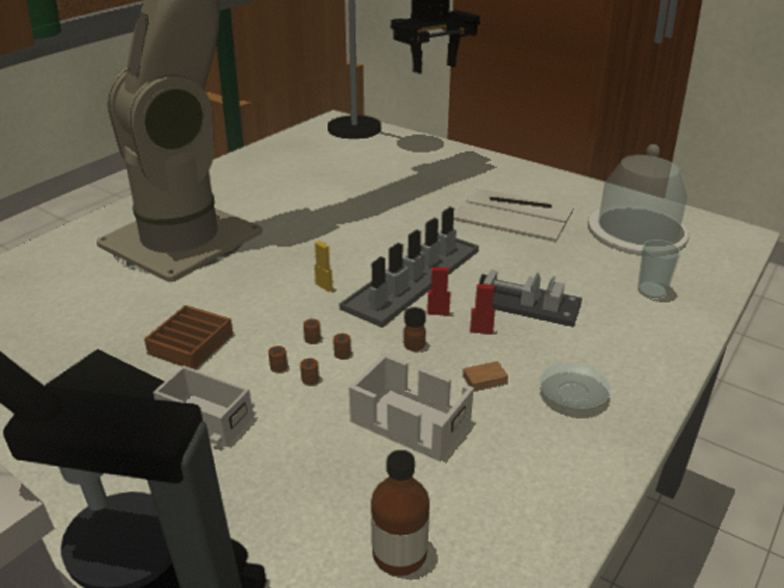

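Top view (1.4x pixels): specimens at (440,304), (487,304), (440,342), (491,339). The dark small jar at (390,258) and the brown bottle at (590,130) could pass for specimens. The tray spacers with black grips are at x 220–358, y≈325. The look-alikes are red at (333,218) and (333,268), and yellow at (362,393). The vice is at (268,207), fixed bin (477,203), loose bin (577,340), and there's a wooden rack at (515,430). In the scene view both labels face world +x.

```bash
python3 - <<'E'
from h import *
d=np.load('c0.npz'); S,T,SI,TI=d['s'],d['t'],d['si'],d['ti']
def roi(P,x0,x1,y0,y1,z0,z1):
    return (P[...,0]>x0)&(P[...,0]<x1)&(P[...,1]>y0)&(P[...,1]<y1)&(P[...,2]>z0)&(P[...,2]<z1)
def rect(Q,n):
    r=cv2.minAreaRect((Q[:,:2]*1000).astype(np.float32)); print(n,len(Q),np.round(r[0],1),np.round(r[1],1),round(r[2],1),Q[:,2].max().round(3))
A=np.concatenate([S.reshape(-1,3),T.reshape(-1,3)]); C=np.concatenate([SI.reshape(-1,3),TI.reshape(-1,3)]).astype(int)
def comps(n,P,m):
    k,l,st,ce=cv2.connectedComponentsWithStats(m.astype(np.uint8),connectivity=4)
    for i in range(1,k):
        if st[i,4]>12: rect(P[l==i],n)
m=roi(T,.3,.75,-.4,.3,.012,.2); comps('T>12',T,m)
print('specimen tops'); comps('sp',T,roi(T,.38,.52,-.25,-.06,.022,.045))
print('spacer grips'); comps('gr',T,roi(T,.38,.5,0,.3,.062,.11)); comps('grS',S,roi(S,.38,.5,0,.3,.060,.11))
print('tray'); 
g=roi(T,.38,.5,-.03,.32,.004,.03); comps('tray',T,g)
# fusion height maps
def hm(x0,x1,y0,y1,name,s):
    out=[]
    for P,I in((T,TI),(S,SI)):
        m=roi(P,x0,x1,y0,y1,-.01,.13);Q=P[m];im=np.zeros((int((x1-x0)*1000),int((y1-y0)*1000),3),np.uint8)
        o=np.argsort(Q[:,2]);Q=Q[o];c=I[m][o]
        im[np.clip(((x1-Q[:,0])*1000).astype(int),0,im.shape[0]-1),np.clip(((y1-Q[:,1])*1000).astype(int),0,im.shape[1]-1)]=np.clip(c*1.4,0,255)
        out.append(im)
    save(np.hstack(out),name,s)
hm(.55,.76,.1,.3,'vice_h.png',2)
for z0 in (.052,.035): 
  comps('vice T>%g'%z0,T,roi(T,.57,.75,.12,.28,z0,.08)); comps('vice S>%g'%z0,S,roi(S,.57,.75,.12,.28,z0,.08))
E
```

```text
T>12 432 [ 740.2 -329. ] [53.  19.4] 89.7 0.121
T>12 1020 [ 649.9 -149.8] [139.1  85.5] 4.3 0.066
T>12 1327 [643.4 192.7] [165.8  73.5] 13.8 0.053
T>12 357 [684.6 -16.9] [55.2 36.6] 53.9 0.023
T>12 16 [706.  234.9] [ 9. 12.] 70.5 0.017
T>12 98 [618.3  81.3] [31.   9.7] 27.1 0.089
T>12 19 [625.6 221.6] [10.3 11.1] 36.7 0.017
T>12 14 [615.6 215.7] [14.6  7.9] 2.7 0.017
T>12 26 [601.  155.4] [13.4 15.9] 55.1 0.017
T>12 202 [557.5  -9.4] [30.8 31.9] 4.0 0.066
T>12 103 [540.3  83.7] [34.7 10. ] 31.1 0.088
T>12 114 [ 486.4 -162.6] [24.7 24.6] 1.5 0.036
T>12 106 [484.9 -89.1] [24.6 22.7] 88.3 0.035
T>12 759 [ 429.5 -307.7] [114.3  82.3] 10.9 0.056
T>12 220 [449.2  93. ] [24.5 35.5] 0.5 0.093
T>12 96 [453.7  40.2] [ 9.8 35.4] 3.3 0.093
T>12 186 [446.6 147.9] [20.5 35.3] 1.5 0.093
T>12 179 [444.8 254.8] [18. 36.] 0.5 0.093
T>12 138 [444.7 201.6] [13.6 38.4] 2.7 0.092
T>12 117 [ 430.7 -169.4] [24.7 24.4] 2.4 0.035
T>12 106 [423.8 -88.1] [24.4 22.3] 0.0 0.035
T>12 107 [341.8  34. ] [10.1 36.4] 79.7 0.089
T>12 315 [ 311.4 -204.6] [ 35.3 101.2] 8.1 0.037
specimen tops
sp 111 [ 486.4 -162.9] [25.1
[... 270 characters left out ...]
8.6 26.2] 0.3 0.092
gr 70 [446.6 147.6] [ 9.1 24.6] 2.3 0.093
gr 65 [443.9 254.5] [ 8.7 24.5] 2.0 0.093
grS 108 [445.1 253. ] [30.7 13.2] 84.6 0.091
grS 120 [445.6 199.4] [30.3 13.9] 87.8 0.092
grS 114 [447.3 144.3] [28.5 11.8] 82.9 0.092
grS 135 [447.2  89.3] [13.7 29.4] 0.8 0.092
grS 141 [452.4  38. ] [12.5 28.6] 5.7 0.091
tray
tray 3150 [448.9 148.7] [ 87.3 307.4] 0.5 0.03
vice T>0.035 234 [684.2 204.5] [26.  47.3] 13.7 0.053
vice T>0.035 193 [646.3 194.4] [21.5 46.6] 13.8 0.053
vice T>0.035 104 [578.8 177.6] [16.9 43.7] 4.6 0.043
vice S>0.035 68 [577.1 174.4] [17.2 44. ] 12.6 0.041
vice S>0.035 131 [646.9 192.9] [21.1 50.7] 13.1 0.053
vice S>0.035 145 [684.1 203.2] [24.3 52.7] 13.4 0.052
```

```bash
python3 - <<'E'
from h import *
d=np.load('c0.npz'); TI,SI=d['ti'],d['si']
a=cv2.resize(TI[100:265,135:285],None,fx=2.6,fy=3.4,interpolation=2); b=cv2.resize(SI[140:240,235:420],None,fx=2.1,fy=3.4*165/100,interpolation=2)
save(np.hstack([a,b]),'crop1.png')
E
```

```text
(no output)
```

View pics/crop1.png

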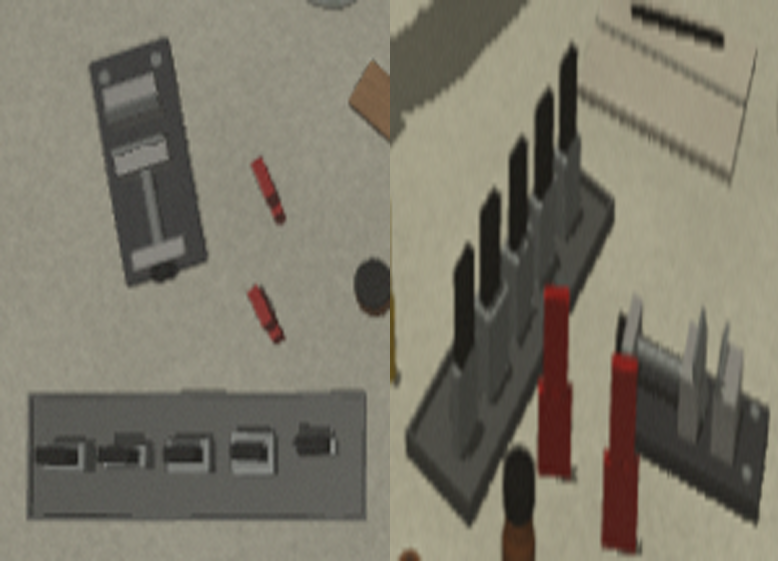

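Tray order by y, from plate thickness: 10 mm at y=40, 26 at 93, 22 at 148, 14 at 201, 18 at 254. Next I'll check the vice profile and the joint-7 situation.

```bash
python3 - <<'E'
from h import *
d=np.load('c0.npz'); S,T=d['s'],d['t']
a=np.radians(13.8); ex=np.array([np.cos(a),np.sin(a)]); ey=np.array([-np.sin(a),np.cos(a)]); c=np.array([.6462,.1934])
for n,P in(('T',T),('S',S)):
    Q=P.reshape(-1,3); Q=Q[np.isfinite(Q[:,0])]; s=(Q[:,:2]-c)@ex*1000; t=(Q[:,:2]-c)@ey*1000; z=Q[:,2]*1000
    m=(abs(t)<18)&(abs(s)<60)&(s>-25); o=np.argsort(s[m]); s1,z1=s[m][o],z[m][o]
    print(n,' '.join('%d:%.0f/%.0f'%(k,z1[(s1>=k)&(s1<k+1)].min(),z1[(s1>=k)&(s1<k+1)].max()) for k in range(-24,56) if ((s1>=k)&(s1<k+1)).any()))
    m=(abs(s)<95)&(abs(t)<50)&(z>10)&(z<20); print('s',np.percentile(s[m],[.5,1,99,99.5]).round(1),'t',np.percentile(t[m],[.5,1,99,99.5]).round(1))
o=observe(); print(np.round(o['joint_positions'],3))
R=np.array(o['eef_rot']); p=np.array(o['position']);print(p)
E
```

```text
T -24:9/33 -23:9/30 -22:8/33 -21:9/31 -20:9/32 -19:10/34 -18:11/33 -17:10/13 -16:11/33 -15:9/32 -14:10/33 -13:11/32 -12:12/33 -11:11/45 -10:9/46 -9:17/42 -8:37/42 -7:38/43 -6:39/43 -5:36/44 -4:36/45 -3:39/43 -2:38/42 -1:39/44 0:37/43 1:38/43 2:39/53 3:38/52 4:39/52 5:34/52 6:46/51 7:47/48 8:44/46 9:43/43 10:39/40 11:38/38 17:14/15 18:13/14 19:12/16 20:11/17 21:11/16 22:8/15 23:9/14 24:11/14 25:8/34 26:9/40 27:9/45 28:11/45 29:39/50 30:44/53 31:47/53 32:47/53 33:47/52 34:46/53 35:47/49 36:45/45 37:43/43 38:42/43 39:38/43 40:39/42 41:38/39 42:37/41 43:36/43 44:35/43 45:38/43 46:38/42 47:37/45 48:39/42 49:35/44 50:39/42 51:39/41 52:38/38
s [-78.7 -77.9  78.9  79.4] t [-36.1 -35.6  37.5  38. ]
S -24:10/31 -23:11/31 -22:10/25 -21:10/32 -20:11/29 -19:12/32 -18:11/13 -17:13/33 -16:12/33 -15:13/29 -14:14/35 -13:13/13 -12:11/11 -11:38/38 -10:38/41 -9:38/40 -8:39/43 -7:39/42 -6:38/43 -5:40/42 -4:40/42 -3:40/42 -2:42/43 -1:39/42 1:41/41 2:47/50 3:40/40 4:9/51 5:48/51 6:10/53 7:27/48 8:42/48 9:35/46 10:12/42 11:11/43 12:13/33 13:12/28 14:20/28 15:10/23 16:11/18 17:10/14 18:12/13 19:10/15 20:11/14 21:10/14 22:10/13 23:12/13 24:13/13 25:12/12 27:41/42 28:44/45 29:45/48 30:49/49 31:51/51 32:48/51 33:38/50 34:40/50 35:39/52 36:37/40 37:41/41 38:40/42 39:38/41 40:40/41 41:39/42 42:39/42 43:40/42 44:39/42 45:36/40 46:38/42 47:39/41 48:33/43 49:25/39 50:11/41 51:13/39 52:10/13 53:9/11 54:10/14 55:12/14
s [-60.7 -59.5  80.   80.4] t [-39.1 -38.9  35.8  36.6]
[-1.296  0.332 -0.065  1.46   0.022  1.35  -0.088]
[0.18330952 0.59750079 0.20674694]
```

```bash
cat > g.py <<'E'
import sys; from h import *
from scipy.spatial.transform import Rotation as Ro
# usage: g.py "x y z yawdeg; x y z yawdeg"  (mm) : rows relative to present pose
o=observe(); p=np.array(o['position'])*1e3; R=np.array(o['eef_rot'])
print('t',round(o['time_s'],1),'pos',p.round(1),'yaw',round(np.degrees(np.arctan2(R[1,0],R[0,0])),1),'open',round(o['opening']*1e3,1),'F',np.round(o['wrist_force'],1),'q7',round(o['joint_positions'][6],2))
for a in (sys.argv[1].split(';') if len(sys.argv)>1 else []):
    x,y,z,w=map(float,a.split()); d=R.T@(np.array([x,y,z])-p); w=np.radians(w)
    Rt=np.array([[np.cos(w),np.sin(w),0],[np.sin(w),-np.cos(w),0],[0,0,-1]])
    print('d',d.round(1),'w',Ro.from_matrix(R.T@Rt).as_rotvec().round(3))
E
python3 -m creep '[{"dx":-220,"dy":295,"wz":0.5},{"dx":-220,"dy":295,"wz":0.5},{"dx":-220,"dy":295,"wz":0.5},{"dx":-220,"dy":295,"wz":0.5},{"dx":-220,"dy":295,"wz":0.5},{"dx":-220,"dy":295,"wz":0.5},{"dx":-220,"dy":295,"wz":0.5},{"dx":-220,"dy":295,"wz":0.5}]'
python3 g.py "424 -88 110 0"
```

```text
t 0.5 pos [183.3 597.5 206.7] yaw 72.9 open 86.9 F [-0.1 -0.5  0.9] q7 -0.09
d [-584.8  431.2   96.7] w [-0.     0.     1.273]schema error: expected keys wx, wy, wz, dx, dy, dz, fingers
```

```bash

python3 -m creep '[{"wx":0,"wy":0,"wz":0.5,"dx":-220,"dy":295,"dz":0,"fingers":46},{"wx":0,"wy":0,"wz":0.5,"dx":-220,"dy":295,"dz":0,"fingers":46},{"wx":0,"wy":0,"wz":0.5,"dx":-220,"dy":295,"dz":0,"fingers":46},{"wx":0,"wy":0,"wz":0.5,"dx":-220,"dy":295,"dz":0,"fingers":46},{"wx":0,"wy":0,"wz":0.5,"dx":-220,"dy":295,"dz":0,"fingers":46},{"wx":0,"wy":0,"wz":0.5,"dx":-220,"dy":295,"dz":0,"fingers":46},{"wx":0,"wy":0,"wz":0.5,"dx":-220,"dy":295,"dz":0,"fingers":46},{"wx":0,"wy":0,"wz":0.5,"dx":-220,"dy":295,"dz":0,"fingers":46}]'
python3 g.py "424 -88 110 0"
```

```text
time_s: 1.3
position: [0.4039, 0.2959, 0.2072]
eef_rot: [[0.72, 0.694, 0.001], [0.694, -0.72, -0.0], [0.001, 0.001, -1.0]]
wrist_force: [0.1, 0.7, -0.2]
opening: 0.0463
t 1.3 pos [403.9 295.9 207.2] yaw 43.9 open 46.3 F [ 0.1  0.7 -0.2] q7 0.05
d [-252.   290.3   97.3] w [ 0.001 -0.001  0.767]
```

```bash

python3 -m creep '[{"wx":0,"wy":0,"wz":0.767,"dx":-252,"dy":290,"dz":97,"fingers":46},{"wx":0,"wy":0,"wz":0.767,"dx":-252,"dy":290,"dz":97,"fingers":46},{"wx":0,"wy":0,"wz":0.767,"dx":-252,"dy":290,"dz":97,"fingers":46},{"wx":0,"wy":0,"wz":0.767,"dx":-252,"dy":290,"dz":97,"fingers":46},{"wx":0,"wy":0,"wz":0.767,"dx":-252,"dy":290,"dz":97,"fingers":46},{"wx":0,"wy":0,"wz":0.767,"dx":-252,"dy":290,"dz":97,"fingers":46},{"wx":0,"wy":0,"wz":0.767,"dx":-252,"dy":290,"dz":97,"fingers":46},{"wx":0,"wy":0,"wz":0.767,"dx":-252,"dy":290,"dz":97,"fingers":46}]'
python3 g.py "424 -88 18 0"
```

```text
time_s: 2.1
position: [0.4228, -0.0851, 0.1097]
eef_rot: [[1.0, 0.005, 0.001], [0.005, -1.0, 0.001], [0.001, -0.001, -1.0]]
wrist_force: [1.5, -0.3, -0.9]
opening: 0.0456
t 2.1 pos [422.8 -85.1 109.7] yaw 0.3 open 45.6 F [ 1.5 -0.3 -0.9] q7 0.08
d [ 1.1  3.  91.7] w [-0.001 -0.001  0.005]
```

```bash

python3 -m creep '[{"wx":0,"wy":0,"wz":0,"dx":0,"dy":0,"dz":46,"fingers":46},{"wx":0,"wy":0,"wz":0,"dx":0,"dy":0,"dz":92,"fingers":46},{"wx":0,"wy":0,"wz":0,"dx":0,"dy":0,"dz":92,"fingers":46},{"wx":0,"wy":0,"wz":0,"dx":0,"dy":0,"dz":92,"fingers":20},{"wx":0,"wy":0,"wz":0,"dx":0,"dy":0,"dz":92,"fingers":20},{"wx":0,"wy":0,"wz":0,"dx":0,"dy":0,"dz":92,"fingers":20},{"wx":0,"wy":0,"wz":0,"dx":0,"dy":0,"dz":92,"fingers":20},{"wx":0,"wy":0,"wz":0,"dx":0,"dy":0,"dz":92,"fingers":20}]' 15
python3 -m creep '[{"wx":0,"wy":0,"wz":0,"dx":0,"dy":0,"dz":-46,"fingers":20},{"wx":0,"wy":0,"wz":0,"dx":0,"dy":0,"dz":-92,"fingers":20},{"wx":0,"wy":0,"wz":0,"dx":50,"dy":9,"dz":-92,"fingers":20},{"wx":0,"wy":0,"wz":0,"dx":100,"dy":17,"dz":-92,"fingers":20},{"wx":0,"wy":0,"wz":0,"dx":150,"dy":26,"dz":-92,"fingers":20},{"wx":0,"wy":0,"wz":0,"dx":200,"dy":34,"dz":-92,"fingers":20},{"wx":0,"wy":0,"wz":0,"dx":248,"dy":42,"dz":-92,"fingers":20},{"wx":0,"wy":0,"wz":0,"dx":250,"dy":43,"dz":-92,"fingers":20}]' 
python3 g.py "674 -131 26 0"
```

```text
time_s: 2.9
position: [0.4236, -0.0826, 0.0186]
eef_rot: [[1.0, 0.006, 0.002], [0.006, -1.0, 0.001], [0.002, -0.001, -1.0]]
wrist_force: [-0.6, -0.6, 0.7]
opening: 0.0218
time_s: 3.7
position: [0.6768, -0.124, 0.1069]
eef_rot: [[1.0, 0.009, -0.002], [0.009, -1.0, -0.002], [-0.002, 0.002, -1.0]]
wrist_force: [-0.6, 0.4, -0.9]
opening: 0.0196
t 3.7 pos [ 676.8 -124.   106.9] yaw 0.5 open 19.6 F [-0.6  0.4 -0.9] q7 0.38
d [-2.7  6.8 81. ] w [0.002 0.002 0.009]
```

```bash
cat > sp.py <<'E'
from h import *
c=cap('top'); T=cloud(c); I=c['img'].astype(int)
hsv=cv2.cvtColor(c['img'],cv2.COLOR_RGB2HSV)
m=(T[...,0]>.36)&(T[...,0]<.75)&(T[...,1]>-.26)&(T[...,1]<-.03)&(T[...,2]>.012)&(T[...,2]<.06)&(I[...,0]>I[...,2]*1.3)
k,l,st,ce=cv2.connectedComponentsWithStats(m.astype(np.uint8))
for i in range(1,k):
    if st[i,4]>25:
        r=cv2.minAreaRect((T[l==i][:,:2]*1000).astype(np.float32)); print(st[i,4],np.round(r[0],1),np.round(r[1],1),T[l==i][:,2].max().round(3))
save(c['img'][60:300,220:500],'sp_last.png',2)
E
python3 sp.py; python3 g.py; cp pics/sp_last.png pics/v4.png
```

```text
92 [ 485.3 -162.9] [23.9 23.4] 0.034
97 [ 430. -169.] [25.  23.8] 0.035
t 3.8 pos [ 674.9 -124.7  107.7] yaw 0.4 open 19.8 F [-1.7 -0.9 -0.8] q7 0.38
```

View pics/v4.png

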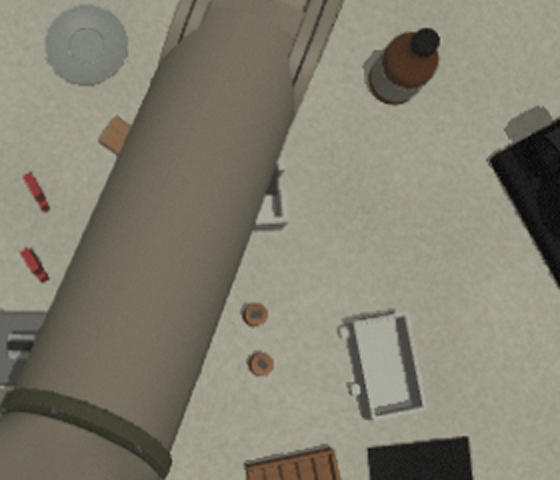

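```bash
python3 - <<'E'
from h import *
c=cap('scene'); S=cloud(c); save(c['img'][150:390,100:380],'v5.png',2.4)
I=c['img'].astype(int)
m=(S[...,0]>.36)&(S[...,0]<.52)&(S[...,1]>-.26)&(S[...,1]<-.03)&(S[...,2]>.012)&(S[...,2]<.06)&(I[...,0]>I[...,2]*1.3)
k,l,st,ce=cv2.connectedComponentsWithStats(m.astype(np.uint8))
for i in range(1,k):
    if st[i,4]>25:
        r=cv2.minAreaRect((S[l==i][:,:2]*1000).astype(np.float32)); print(st[i,4],np.round(r[0],1),np.round(r[1],1),S[l==i][:,2].max().round(3))
E
python3 g.py "424 -88 110 0"
```

```text
141 [424.9 -90.4] [24.9 27.2] 0.033
138 [483.7 -91.7] [22.6 28.5] 0.035
159 [ 430.  -171.2] [26.  26.6] 0.034
161 [ 486.5 -164.6] [24.7 26.3] 0.033
t 3.8 pos [ 673.4 -125.   108.6] yaw 0.3 open 20.0 F [ 0.1  0.5 -0.4] q7 0.38
d [-249.2  -38.5   -1. ] w [0.001 0.002 0.006]
```

View pics/v5.png

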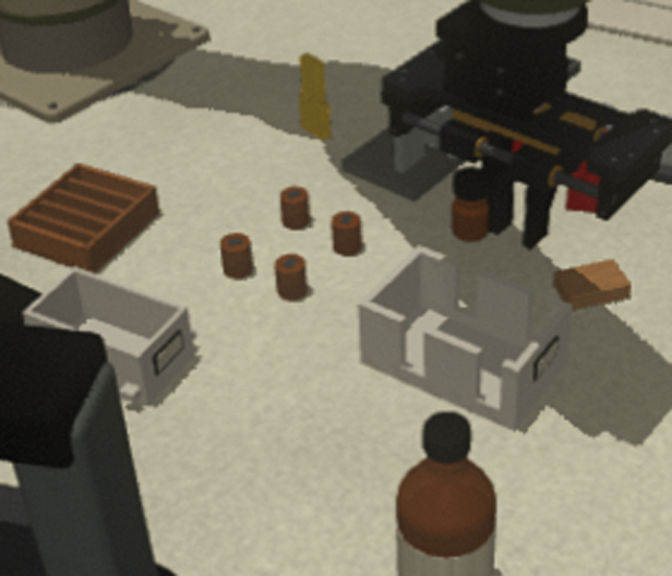

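```bash
python3 - <<'E'
from h import *
for n in('scene','top'):
    c=cap(n); P=cloud(c); I=c['img'].astype(int).max(-1)
    m=(P[...,0]>.55)&(P[...,0]<.8)&(P[...,1]>-.3)&(P[...,1]<.05)&(P[...,2]>.075)&(P[...,2]<.135)
    k,l,st,ce=cv2.connectedComponentsWithStats(m.astype(np.uint8))
    for i in range(1,k):
        if st[i,4]>20:
            Q=P[l==i]; print(n,st[i,4],Q.min(0).round(3),Q.max(0).round(3),np.median(Q,0).round(3))
o=observe();print(o['position'],np.round(o['joint_positions'],3))
E
```

```text
scene 53 [ 0.656 -0.139  0.123] [ 0.665 -0.117  0.135] [ 0.664 -0.133  0.13 ]
scene 44 [ 0.685 -0.139  0.126] [ 0.695 -0.116  0.134] [ 0.693 -0.133  0.13 ]
[ 0.67236466 -0.12469786  0.11003894] [-0.349  0.602  0.684  1.435 -0.388  1.242  0.379]
```

```bash
python3 - <<'E'
from h import *
c=cap('scene'); P=cloud(c); E=np.linalg.inv(c['extrinsics'])
q=np.array([[.688,-.125,z] for z in(.094,.104,.114,.124)])
pc=q@E[:3,:3].T+E[:3,3]; print(cv2.projectPoints(pc,np.zeros(3),np.zeros(3),c['K'],c['D'])[0][:,0].round(1))
for v in range(236,256,2): print(v,[ (tuple((P[v,u]*1000).round(0).astype(int)) if np.isfinite(P[v,u,0]) else None, int(c['img'][v,u].max())) for u in (319,323,327)])
print(observe()['position'],observe()['time_s'])
save(c['img'][200:280,270:370],'v6.png',6)
E
```

```text
[[320.3 262.6]
 [320.6 258.1]
 [320.9 253.6]
 [321.1 249. ]]
236 [((np.int64(690), np.int64(-138), np.int64(160)), 22), ((np.int64(695), np.int64(-133), np.int64(159)), 23), ((np.int64(693), np.int64(-116), np.int64(148)), 53)]
238 [((np.int64(690), np.int64(-138), np.int64(156)), 24), ((np.int64(693), np.int64(-130), np.int64(153)), 26), ((np.int64(595), np.int64(55), np.int64(0)), 78)]
240 [((np.int64(691), np.int64(-138), np.int64(152)), 23), ((np.int64(694), np.int64(-131), np.int64(149)), 25), ((np.int64(600), np.int64(48), np.int64(1)), 108)]
242 [((np.int64(691), np.int64(-138), np.int64(148)), 25), ((np.int64(692), np.int64(-127), np.int64(141)), 26), ((np.int64(601), np.int64(46), np.int64(-3)), 108)]
244 [((np.int64(690), np.int64(-137), np.int64(143)), 23), ((np.int64(693), np.int64(-128), np.int64(139)), 27), ((np.int64(607), np.int64(36), np.int64(1)), 141)]
246 [((np.int64(692), np.int64(-140), np.int64(141)), 24), ((np.int64(692), np.int64(-126), np.int64(132)), 24), ((np.int64(610), np.int64(32), np.int64(0)), 158)]
248 [((np.int64(691), np.int64(-137), np.int64(135)), 27), ((np.int64(692), np.int64(-125), np.int64(128)), 41), ((np.int64(614), np.int64(26), np.int64(0)), 179)]
250 [((np.int64(691), np.int64(-137), np.int64(131)), 23), ((np.int64(611), np.int64(14), np.int64(0)), 171), ((np.int64(618), np.int64(19), np.int64(0)), 178)]
252 [((np.int64(691), np.int64(-136), np.int64(126)), 63), ((np.int64(616), np.int64(6), np.int64(2)), 183), ((np.int64(621), np.int64(13), np.int64(0)), 179)]
254 [((np.int64(609), np.int64(1), np.int64(-3)), 97), ((np.int64(618), np.int64(2), np.int64(1)), 112), ((np.int64(626), np.int64(6), np.int64(2)), 181)]
[ 0.67231385 -0.12446482  0.11047357] 3.95
```

View pics/v6.png

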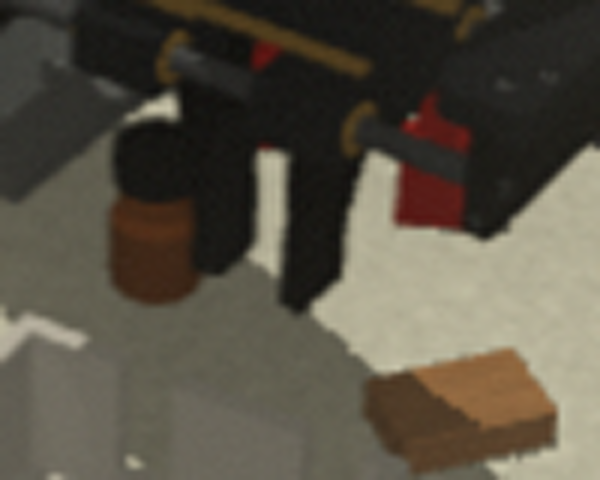

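```bash

python3 -m creep '[{"wx":0,"wy":0,"wz":0,"dx":-50,"dy":-7,"dz":0,"fingers":46},{"wx":0,"wy":0,"wz":0,"dx":-100,"dy":-14,"dz":0,"fingers":46},{"wx":0,"wy":0,"wz":0,"dx":-150,"dy":-21,"dz":0,"fingers":46},{"wx":0,"wy":0,"wz":0,"dx":-200,"dy":-28,"dz":0,"fingers":46},{"wx":0,"wy":0,"wz":0,"dx":-248,"dy":-35,"dz":46,"fingers":46},{"wx":0,"wy":0,"wz":0,"dx":-248,"dy":-35,"dz":92,"fingers":46},{"wx":0,"wy":0,"wz":0,"dx":-248,"dy":-35,"dz":92,"fingers":46},{"wx":0,"wy":0,"wz":0,"dx":-248,"dy":-35,"dz":92,"fingers":46}]'
python3 -c "
from h import *
print([ (a,getattr(manip,a)) for a in dir(manip) if a[0]!='_'])"
python3 g.py "424.5 -89.5 10 0"
```

```text
time_s: 4.75
position: [0.424, -0.0906, 0.0176]
eef_rot: [[1.0, 0.006, -0.002], [0.006, -1.0, 0.001], [-0.002, -0.001, -1.0]]
wrist_force: [-0.7, -0.0, 0.8]
opening: 0.046
[('IKError', <class 'cell.IKError'>), ('tip_extent', 0.014)]
t 4.8 pos [424.  -90.6  17.6] yaw 0.3 open 46.0 F [-0.7 -0.   0.8] q7 0.25
d [ 0.5 -1.1  7.6] w [-0.001  0.002  0.006]
```

```bash

python3 -m creep '[{"wx":0,"wy":0,"wz":0,"dx":0,"dy":-1,"dz":2,"fingers":46},{"wx":0,"wy":0,"wz":0,"dx":0,"dy":-1,"dz":3,"fingers":46},{"wx":0,"wy":0,"wz":0,"dx":0,"dy":-1,"dz":4,"fingers":46},{"wx":0,"wy":0,"wz":0,"dx":0,"dy":-1,"dz":5,"fingers":46},{"wx":0,"wy":0,"wz":0,"dx":0,"dy":-1,"dz":6,"fingers":46},{"wx":0,"wy":0,"wz":0,"dx":0,"dy":-1,"dz":7,"fingers":46},{"wx":0,"wy":0,"wz":0,"dx":0,"dy":-1,"dz":8,"fingers":46},{"wx":0,"wy":0,"wz":0,"dx":0,"dy":-1,"dz":8,"fingers":46}]'
python3 - <<'E'
from h import *
c=cap('scene'); P=cloud(c); save(c['img'][180:330,180:380],'v7.png',3.5)
E
```

```text
time_s: 5.55
position: [0.4249, -0.0899, 0.0096]
eef_rot: [[1.0, 0.006, -0.0], [0.006, -1.0, -0.0], [-0.0, 0.0, -1.0]]
wrist_force: [-1.0, -0.3, 0.2]
opening: 0.0456
```

View pics/v7.png

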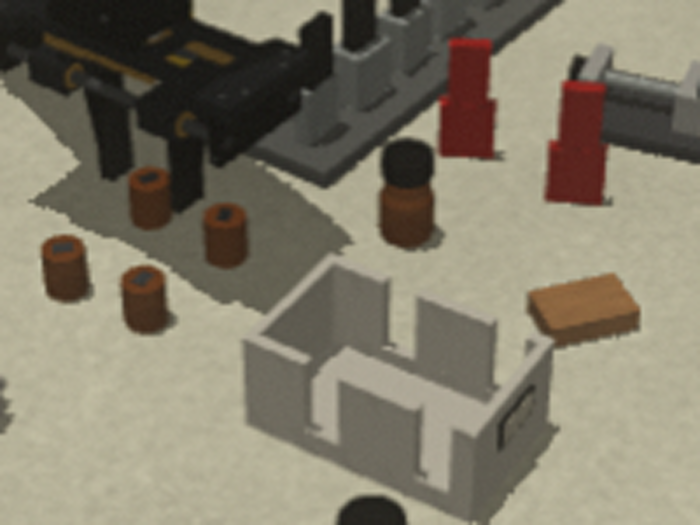

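```bash

python3 -m creep '[{"wx":0,"wy":0,"wz":0,"dx":0,"dy":0,"dz":3,"fingers":46},{"wx":0,"wy":0,"wz":0,"dx":0,"dy":0,"dz":6,"fingers":46},{"wx":0,"wy":0,"wz":0,"dx":0,"dy":0,"dz":9,"fingers":46},{"wx":0,"wy":0,"wz":0,"dx":0,"dy":0,"dz":12,"fingers":46},{"wx":0,"wy":0,"wz":0,"dx":0,"dy":0,"dz":12,"fingers":20},{"wx":0,"wy":0,"wz":0,"dx":0,"dy":0,"dz":12,"fingers":20},{"wx":0,"wy":0,"wz":0,"dx":0,"dy":0,"dz":12,"fingers":20},{"wx":0,"wy":0,"wz":0,"dx":0,"dy":0,"dz":12,"fingers":20}]' 15
```

```text
time_s: 6.4
position: [0.4251, -0.0899, -0.0022]
eef_rot: [[1.0, 0.006, 0.0], [0.006, -1.0, 0.0], [0.0, -0.0, -1.0]]
wrist_force: [0.6, -0.2, -0.7]
opening: 0.0255
```

```bash

python3 -m creep '[{"wx":0,"wy":0,"wz":0,"dx":0,"dy":0,"dz":-46,"fingers":20},{"wx":0,"wy":0,"wz":0,"dx":0,"dy":0,"dz":-92,"fingers":20},{"wx":0,"wy":0,"wz":0,"dx":50,"dy":8,"dz":-92,"fingers":20},{"wx":0,"wy":0,"wz":0,"dx":100,"dy":16,"dz":-92,"fingers":20},{"wx":0,"wy":0,"wz":0,"dx":150,"dy":25,"dz":-92,"fingers":20},{"wx":0,"wy":0,"wz":0,"dx":200,"dy":33,"dz":-92,"fingers":20},{"wx":0,"wy":0,"wz":0,"dx":249,"dy":41,"dz":-92,"fingers":20},{"wx":0,"wy":0,"wz":0,"dx":249,"dy":41,"dz":-92,"fingers":20}]' 
python3 g.py "674 -131 6 0"
```

```text
time_s: 7.2
position: [0.6776, -0.1293, 0.0873]
eef_rot: [[1.0, 0.008, -0.001], [0.008, -1.0, -0.002], [-0.001, 0.002, -1.0]]
wrist_force: [-1.6, 0.8, -0.7]
opening: 0.0253
t 7.2 pos [ 677.6 -129.3   87.3] yaw 0.5 open 25.3 F [-1.6  0.8 -0.7] q7 0.43
d [-3.5  1.5 81.4] w [0.002 0.001 0.008]
```

```bash

python3 -m creep '[{"wx":0,"wy":0,"wz":0,"dx":0,"dy":0,"dz":0,"fingers":20},{"wx":0,"wy":0,"wz":0,"dx":0,"dy":0,"dz":42,"fingers":20},{"wx":0,"wy":0,"wz":0,"dx":0,"dy":0,"dz":84,"fingers":20},{"wx":0,"wy":0,"wz":0,"dx":0,"dy":0,"dz":84,"fingers":20},{"wx":0,"wy":0,"wz":0,"dx":0,"dy":0,"dz":84,"fingers":34},{"wx":0,"wy":0,"wz":0,"dx":0,"dy":0,"dz":84,"fingers":34},{"wx":0,"wy":0,"wz":0,"dx":0,"dy":0,"dz":42,"fingers":34},{"wx":0,"wy":0,"wz":0,"dx":0,"dy":0,"dz":0,"fingers":34}]' 
python3 -m creep '[{"wx":0,"wy":0,"wz":0,"dx":-49,"dy":-11,"dz":0,"fingers":46},{"wx":0,"wy":0,"wz":0,"dx":-97,"dy":-21,"dz":0,"fingers":46},{"wx":0,"wy":0,"wz":0,"dx":-145,"dy":-31,"dz":0,"fingers":46},{"wx":0,"wy":0,"wz":0,"dx":-189,"dy":-41,"dz":0,"fingers":46},{"wx":0,"wy":0,"wz":0,"dx":-189,"dy":-41,"dz":0,"fingers":46},{"wx":0,"wy":0,"wz":0,"dx":-189,"dy":-41,"dz":46,"fingers":46},{"wx":0,"wy":0,"wz":0,"dx":-189,"dy":-41,"dz":92,"fingers":46},{"wx":0,"wy":0,"wz":0,"dx":-189,"dy":-41,"dz":92,"fingers":46}]' 
python3 g.py "484.5 -90.3 -2 0"; python3 sp.py
```

```text
time_s: 8.0
position: [0.6738, -0.1294, 0.0923]
eef_rot: [[1.0, 0.006, 0.0], [0.006, -1.0, 0.0], [0.0, -0.0, -1.0]]
wrist_force: [1.6, -0.1, 0.2]
opening: 0.034
time_s: 8.8
position: [0.482, -0.0894, -0.0051]
eef_rot: [[1.0, 0.006, -0.006], [0.006, -1.0, -0.0], [-0.006, 0.0, -1.0]]
wrist_force: [-1.9, -0.6, 0.5]
opening: 0.0459
t 8.8 pos [482.  -89.4  -5.1] yaw 0.3 open 45.9 F [-1.9 -0.6  0.5] q7 0.41
d [ 2.5  1.  -3.1] w [0.    0.006 0.006]
69 [677.2 -39.5] [35.8 16.1] 0.023
99 [ 672.8 -128.3] [25.3 22.7] 0.039
90 [ 429.5 -170.5] [23.9 24.3] 0.036
```

```bash

python3 -m creep '[{"wx":0,"wy":0,"wz":0,"dx":0,"dy":0,"dz":0,"fingers":20},{"wx":0,"wy":0,"wz":0,"dx":0,"dy":0,"dz":0,"fingers":20},{"wx":0,"wy":0,"wz":0,"dx":0,"dy":0,"dz":0,"fingers":20},{"wx":0,"wy":0,"wz":0,"dx":0,"dy":0,"dz":-46,"fingers":20},{"wx":0,"wy":0,"wz":0,"dx":0,"dy":0,"dz":-92,"fingers":20},{"wx":0,"wy":0,"wz":0,"dx":45,"dy":15,"dz":-92,"fingers":20},{"wx":0,"wy":0,"wz":0,"dx":90,"dy":30,"dz":-92,"fingers":20},{"wx":0,"wy":0,"wz":0,"dx":135,"dy":45,"dz":-92,"fingers":20}]' 
python3 -m creep '[{"wx":0,"wy":0,"wz":0,"dx":0,"dy":0,"dz":0,"fingers":20},{"wx":0,"wy":0,"wz":0,"dx":0,"dy":0,"dz":42,"fingers":20},{"wx":0,"wy":0,"wz":0,"dx":0,"dy":0,"dz":84,"fingers":20},{"wx":0,"wy":0,"wz":0,"dx":0,"dy":0,"dz":84,"fingers":20},{"wx":0,"wy":0,"wz":0,"dx":0,"dy":0,"dz":84,"fingers":34},{"wx":0,"wy":0,"wz":0,"dx":0,"dy":0,"dz":84,"fingers":34},{"wx":0,"wy":0,"wz":0,"dx":0,"dy":0,"dz":42,"fingers":34},{"wx":0,"wy":0,"wz":0,"dx":0,"dy":0,"dz":0,"fingers":34}]' 
python3 -m creep '[{"wx":0,"wy":0,"wz":0,"dx":-45,"dy":9,"dz":0,"fingers":46},{"wx":0,"wy":0,"wz":0,"dx":-90,"dy":18,"dz":0,"fingers":46},{"wx":0,"wy":0,"wz":0,"dx":-134,"dy":28,"dz":0,"fingers":46},{"wx":0,"wy":0,"wz":0,"dx":-134,"dy":28,"dz":0,"fingers":46},{"wx":0,"wy":0,"wz":0,"dx":-134,"dy":28,"dz":0,"fingers":46},{"wx":0,"wy":0,"wz":0,"dx":-134,"dy":28,"dz":46,"fingers":46},{"wx":0,"wy":0,"wz":0,"dx":-134,"dy":28,"dz":92,"fingers":46},{"wx":0,"wy":0,"wz":0,"dx":-134,"dy":28,"dz":92,"fingers":46}]' 
python3 g.py "486 -163.5 -2 0"; python3 sp.py
```

```text
time_s: 9.65
position: [0.6233, -0.1323, 0.0924]
eef_rot: [[1.0, 0.009, 0.005], [0.009, -1.0, 0.003], [0.005, -0.003, -1.0]]
wrist_force: [0.3, -0.0, 1.4]
opening: 0.0198
time_s: 10.45
position: [0.6203, -0.1339, 0.0927]
eef_rot: [[1.0, 0.006, 0.001], [0.006, -1.0, -0.0], [0.001, 0.0, -1.0]]
wrist_force: [0.5, 0.4, 1.0]
opening: 0.0329
time_s: 11.25
position: [0.4844, -0.1615, -0.0057]
eef_rot: [[1.0, 0.007, -0.007], [0.007, -1.0, -0.0], [-0.007, 0.0, -1.0]]
wrist_force: [-2.1, 0.1, 0.6]
opening: 0.0463
t 11.2 pos [ 484.4 -161.5   -5.7] yaw 0.4 open 46.3 F [-2.1  0.1  0.6] q7 0.6
d [ 1.6  2.  -3.8] w [0.    0.007 0.007]
68 [676.8 -39.5] [36.5 16.1] 0.022
97 [ 673.4 -128.4] [22.8 26.1] 0.04
98 [487.7 -89.6] [23.8 24.4] 0.036
```

```bash

python3 -m creep '[{"wx":0,"wy":0,"wz":0,"dx":1,"dy":2,"dz":0,"fingers":20},{"wx":0,"wy":0,"wz":0,"dx":1,"dy":2,"dz":0,"fingers":20},{"wx":0,"wy":0,"wz":0,"dx":1,"dy":2,"dz":0,"fingers":20},{"wx":0,"wy":0,"wz":0,"dx":1,"dy":2,"dz":0,"fingers":20},{"wx":0,"wy":0,"wz":0,"dx":1,"dy":2,"dz":0,"fingers":20},{"wx":0,"wy":0,"wz":0,"dx":1,"dy":2,"dz":0,"fingers":20},{"wx":0,"wy":0,"wz":0,"dx":1,"dy":2,"dz":-46,"fingers":20},{"wx":0,"wy":0,"wz":0,"dx":1,"dy":2,"dz":-92,"fingers":20}]' 20
python3 g.py "620.3 -135 90 0"
```

```text
time_s: 12.1
position: [0.4865, -0.1647, 0.0906]
eef_rot: [[1.0, 0.005, -0.002], [0.005, -1.0, -0.001], [-0.002, 0.001, -1.0]]
wrist_force: [1.4, 0.6, 0.4]
opening: 0.0248
t 12.1 pos [ 486.5 -164.7   90.6] yaw 0.3 open 24.8 F [1.4 0.6 0.4] q7 0.49
d [133.9 -29.    0.3] w [0.001 0.002 0.005]
```

```bash

python3 -m creep '[{"wx":0,"wy":0,"wz":0,"dx":45,"dy":-10,"dz":0,"fingers":20},{"wx":0,"wy":0,"wz":0,"dx":90,"dy":-19,"dz":0,"fingers":20},{"wx":0,"wy":0,"wz":0,"dx":134,"dy":-29,"dz":0,"fingers":20},{"wx":0,"wy":0,"wz":0,"dx":134,"dy":-29,"dz":0,"fingers":20},{"wx":0,"wy":0,"wz":0,"dx":134,"dy":-29,"dz":42,"fingers":20},{"wx":0,"wy":0,"wz":0,"dx":134,"dy":-29,"dz":84,"fingers":20},{"wx":0,"wy":0,"wz":0,"dx":134,"dy":-29,"dz":84,"fingers":20},{"wx":0,"wy":0,"wz":0,"dx":134,"dy":-29,"dz":84,"fingers":20}]' 
python3 -m creep '[{"wx":0,"wy":0,"wz":0,"dx":0,"dy":0,"dz":0,"fingers":34},{"wx":0,"wy":0,"wz":0,"dx":0,"dy":0,"dz":0,"fingers":34},{"wx":0,"wy":0,"wz":0,"dx":0,"dy":0,"dz":-42,"fingers":34},{"wx":0,"wy":0,"wz":0,"dx":0,"dy":0,"dz":-84,"fingers":34},{"wx":0,"wy":0,"wz":0,"dx":-45,"dy":-15,"dz":-84,"fingers":46},{"wx":0,"wy":0,"wz":0,"dx":-90,"dy":-30,"dz":-84,"fingers":46},{"wx":0,"wy":0,"wz":0,"dx":-133,"dy":-45,"dz":-84,"fingers":46},{"wx":0,"wy":0,"wz":0,"dx":-133,"dy":-45,"dz":-84,"fingers":46}]' 
python3 g.py "487.5 -90 -3 0"; python3 sp.py
```

```text
time_s: 12.9
position: [0.6209, -0.1349, 0.0064]
eef_rot: [[1.0, 0.006, -0.001], [0.006, -1.0, -0.0], [-0.001, 0.0, -1.0]]
wrist_force: [0.4, -0.1, 0.1]
opening: 0.0256
time_s: 13.7
position: [0.4825, -0.0871, 0.0889]
eef_rot: [[1.0, 0.008, -0.003], [0.008, -1.0, 0.008], [-0.003, -0.008, -1.0]]
wrist_force: [1.0, 0.7, -0.1]
opening: 0.0456
t 13.7 pos [482.5 -87.1  88.9] yaw 0.5 open 45.6 F [ 1.   0.7 -0.1] q7 0.31
d [ 5.2  3.6 91.9] w [-0.008  0.003  0.008]
71 [676.8 -39.5] [36.  16.1] 0.022
97 [ 673.  -128.4] [22.9 25.2] 0.04
89 [ 622.2 -133.5] [23.  24.5] 0.041
```

```bash

python3 -m creep '[{"wx":0,"wy":0,"wz":0,"dx":0,"dy":0,"dz":46,"fingers":46},{"wx":0,"wy":0,"wz":0,"dx":0,"dy":0,"dz":93,"fingers":46},{"wx":0,"wy":0,"wz":0,"dx":0,"dy":0,"dz":93,"fingers":46},{"wx":0,"wy":0,"wz":0,"dx":0,"dy":0,"dz":93,"fingers":20},{"wx":0,"wy":0,"wz":0,"dx":0,"dy":0,"dz":93,"fingers":20},{"wx":0,"wy":0,"wz":0,"dx":0,"dy":0,"dz":93,"fingers":20},{"wx":0,"wy":0,"wz":0,"dx":0,"dy":0,"dz":93,"fingers":20},{"wx":0,"wy":0,"wz":0,"dx":0,"dy":0,"dz":93,"fingers":20}]'
python3 -m creep '[{"wx":0,"wy":0,"wz":0,"dx":0,"dy":0,"dz":-46,"fingers":20},{"wx":0,"wy":0,"wz":0,"dx":0,"dy":0,"dz":-93,"fingers":20},{"wx":0,"wy":0,"wz":0,"dx":45,"dy":18,"dz":-93,"fingers":20},{"wx":0,"wy":0,"wz":0,"dx":90,"dy":35,"dz":-93,"fingers":20},{"wx":0,"wy":0,"wz":0,"dx":135,"dy":53,"dz":-93,"fingers":20},{"wx":0,"wy":0,"wz":0,"dx":180,"dy":70,"dz":-93,"fingers":20},{"wx":0,"wy":0,"wz":0,"dx":190,"dy":75,"dz":-93,"fingers":20},{"wx":0,"wy":0,"wz":0,"dx":190,"dy":75,"dz":-93,"fingers":20}]'
python3 g.py "677 -165 6 0"
```

```text
time_s: 14.55
position: [0.4895, -0.0905, -0.0016]
eef_rot: [[1.0, 0.006, 0.003], [0.006, -1.0, 0.001], [0.003, -0.001, -1.0]]
wrist_force: [-1.8, 0.5, 10.8]
opening: 0.0252
time_s: 15.35
position: [0.6794, -0.1657, 0.0898]
eef_rot: [[1.0, 0.006, 0.0], [0.006, -1.0, -0.002], [0.0, 0.002, -1.0]]
wrist_force: [-0.8, 0.5, 0.4]
opening: 0.0253
t 15.3 pos [ 679.4 -165.7   89.8] yaw 0.3 open 25.3 F [-0.8  0.5  0.4] q7 0.53
d [-2.5 -0.8 83.8] w [ 0.002 -0.     0.006]
```

```bash

python3 -m creep '[{"wx":0,"wy":0,"wz":0,"dx":-2,"dy":-1,"dz":42,"fingers":20},{"wx":0,"wy":0,"wz":0,"dx":-2,"dy":-1,"dz":84,"fingers":20},{"wx":0,"wy":0,"wz":0,"dx":-2,"dy":-1,"dz":84,"fingers":20},{"wx":0,"wy":0,"wz":0,"dx":-2,"dy":-1,"dz":84,"fingers":34},{"wx":0,"wy":0,"wz":0,"dx":-2,"dy":-1,"dz":84,"fingers":34},{"wx":0,"wy":0,"wz":0,"dx":-2,"dy":-1,"dz":42,"fingers":34},{"wx":0,"wy":0,"wz":0,"dx":-2,"dy":-1,"dz":0,"fingers":34},{"wx":0,"wy":0,"wz":0,"dx":-50,"dy":0,"dz":0,"fingers":46}]'
python3 -m creep '[{"wx":0,"wy":0,"wz":0,"dx":-50,"dy":1,"dz":0,"fingers":46},{"wx":0,"wy":0,"wz":0,"dx":-100,"dy":2,"dz":0,"fingers":46},{"wx":0,"wy":0,"wz":0,"dx":-150,"dy":3,"dz":0,"fingers":46},{"wx":0,"wy":0,"wz":0,"dx":-199,"dy":4,"dz":0,"fingers":46},{"wx":0,"wy":0,"wz":0,"dx":-199,"dy":5,"dz":0,"fingers":46},{"wx":0,"wy":0,"wz":0,"dx":-199,"dy":5,"dz":46,"fingers":46},{"wx":0,"wy":0,"wz":0,"dx":-199,"dy":5,"dz":90,"fingers":46},{"wx":0,"wy":0,"wz":0,"dx":-199,"dy":5,"dz":90,"fingers":46}]'
python3 g.py "430 -170.3 -1 0"; python3 sp.py
```

```text
time_s: 16.15
position: [0.6372, -0.165, 0.0992]
eef_rot: [[1.0, 0.011, 0.016], [0.011, -1.0, -0.004], [0.016, 0.004, -1.0]]
wrist_force: [-0.3, -0.3, 0.7]
opening: 0.0369
time_s: 16.95
position: [0.4266, -0.1706, -0.0031]
eef_rot: [[1.0, 0.005, -0.006], [0.005, -1.0, 0.0], [-0.006, -0.0, -1.0]]
wrist_force: [-0.5, -0.0, 0.6]
opening: 0.0461
t 16.9 pos [ 426.6 -170.6   -3.1] yaw 0.3 open 46.1 F [-0.5 -0.   0.6] q7 0.66
d [ 3.4 -0.2 -2.2] w [-0.     0.006  0.005]
71 [676.7 -39.5] [36.7 16.1] 0.021
102 [ 676.  -161.8] [23.7 24.6] 0.039
97 [ 673.3 -128.3] [25.6 22.8] 0.04
96 [ 621.9 -133.4] [23.1 24.7] 0.041
```

```bash

python3 -m creep '[{"wx":0,"wy":0,"wz":0,"dx":1,"dy":0,"dz":0,"fingers":20},{"wx":0,"wy":0,"wz":0,"dx":1,"dy":0,"dz":0,"fingers":20},{"wx":0,"wy":0,"wz":0,"dx":1,"dy":0,"dz":0,"fingers":20},{"wx":0,"wy":0,"wz":0,"dx":1,"dy":0,"dz":0,"fingers":20},{"wx":0,"wy":0,"wz":0,"dx":1,"dy":0,"dz":0,"fingers":20},{"wx":0,"wy":0,"wz":0,"dx":1,"dy":0,"dz":0,"fingers":20},{"wx":0,"wy":0,"wz":0,"dx":1,"dy":0,"dz":-46,"fingers":20},{"wx":0,"wy":0,"wz":0,"dx":1,"dy":0,"dz":-92,"fingers":20}]'
python3 -m creep '[{"wx":0,"wy":0,"wz":0,"dx":48,"dy":0,"dz":0,"fingers":20},{"wx":0,"wy":0,"wz":0,"dx":96,"dy":-1,"dz":0,"fingers":20},{"wx":0,"wy":0,"wz":0,"dx":144,"dy":-1,"dz":0,"fingers":20},{"wx":0,"wy":0,"wz":0,"dx":193,"dy":-2,"dz":0,"fingers":20},{"wx":0,"wy":0,"wz":0,"dx":193,"dy":-2,"dz":0,"fingers":20},{"wx":0,"wy":0,"wz":0,"dx":193,"dy":-2,"dz":0,"fingers":20},{"wx":0,"wy":0,"wz":0,"dx":193,"dy":-2,"dz":0,"fingers":20},{"wx":0,"wy":0,"wz":0,"dx":193,"dy":-2,"dz":0,"fingers":20}]'
python3 g.py "623 -168.5 6 0"
```

```text
time_s: 17.8
position: [0.4294, -0.1717, 0.0925]
eef_rot: [[1.0, 0.005, -0.003], [0.005, -1.0, -0.002], [-0.003, 0.002, -1.0]]
wrist_force: [1.5, 1.2, 2.0]
opening: 0.0253
time_s: 18.6
position: [0.6224, -0.1681, 0.0923]
eef_rot: [[1.0, 0.005, 0.0], [0.005, -1.0, 0.001], [0.0, -0.001, -1.0]]
wrist_force: [0.4, -0.0, -0.3]
opening: 0.0249
t 18.6 pos [ 622.4 -168.1   92.3] yaw 0.3 open 24.9 F [ 0.4 -0.  -0.3] q7 0.59
d [ 0.6  0.5 86.3] w [-0.001 -0.     0.005]
```

```bash

python3 -m creep '[{"wx":0,"wy":0,"wz":0,"dx":0,"dy":0,"dz":43,"fingers":20},{"wx":0,"wy":0,"wz":0,"dx":0,"dy":0,"dz":86,"fingers":20},{"wx":0,"wy":0,"wz":0,"dx":0,"dy":0,"dz":86,"fingers":20},{"wx":0,"wy":0,"wz":0,"dx":0,"dy":0,"dz":86,"fingers":34},{"wx":0,"wy":0,"wz":0,"dx":0,"dy":0,"dz":86,"fingers":34},{"wx":0,"wy":0,"wz":0,"dx":0,"dy":0,"dz":43,"fingers":34},{"wx":0,"wy":0,"wz":0,"dx":0,"dy":0,"dz":0,"fingers":34},{"wx":0,"wy":0,"wz":0,"dx":0,"dy":0,"dz":-20,"fingers":34}]'
python3 g.py "433 -307 110 -40; 433 -307 110 -79.1"
```

```text
time_s: 19.4
position: [0.625, -0.169, 0.1175]
eef_rot: [[1.0, 0.005, 0.006], [0.005, -1.0, -0.001], [0.006, 0.001, -1.0]]
wrist_force: [-0.3, -0.2, 0.3]
opening: 0.0342
t 19.4 pos [ 625.  -169.   117.5] yaw 0.3 open 34.2 F [-0.3 -0.2  0.3] q7 0.58
d [-192.7  137.     6.4] w [-0.001 -0.006  0.703]
d [-192.7  137.     6.4] w [-0.003 -0.006  1.386]
```

```bash

python3 -m creep '[{"wx":0,"wy":0,"wz":1.1,"dx":-190,"dy":138,"dz":0,"fingers":80},{"wx":0,"wy":0,"wz":1.1,"dx":-190,"dy":138,"dz":0,"fingers":80},{"wx":0,"wy":0,"wz":1.1,"dx":-190,"dy":138,"dz":0,"fingers":80},{"wx":0,"wy":0,"wz":1.1,"dx":-190,"dy":138,"dz":0,"fingers":80},{"wx":0,"wy":0,"wz":1.1,"dx":-190,"dy":138,"dz":0,"fingers":80},{"wx":0,"wy":0,"wz":1.1,"dx":-190,"dy":138,"dz":0,"fingers":80},{"wx":0,"wy":0,"wz":1.1,"dx":-190,"dy":138,"dz":0,"fingers":80},{"wx":0,"wy":0,"wz":1.1,"dx":-190,"dy":138,"dz":0,"fingers":80}]'
python3 g.py "433 -307 110 -79.1"
python3 - <<'E'
from h import *
c=cap('top'); T=cloud(c); c2=cap('scene'); S=cloud(c2)
def R(P,b,n):
    m=np.all([(P[...,i]>b[2*i])&(P[...,i]<b[2*i+1]) for i in range(3)],0)
    Q=P[m]; r=cv2.minAreaRect((Q[:,:2]*1000).astype(np.float32)); print(n,m.sum(),np.round(r[0],1),np.round(r[1],1),round(r[2],1),Q[:,2].max().round(3))
R(T,(.55,.75,-.23,-.07,.05,.075),'lowT rim'); R(S,(.55,.75,-.25,-.05,.05,.075),'lowS rim')
R(S,(.35,.5,-.38,-.24,.02,.065),'upS');R(S,(.35,.5,-.38,-.24,.04,.065),'upS rim');R(T,(.35,.5,-.38,-.24,.04,.065),'upT rim')
save(np.hstack([c['img'][90:300,280:480],c2['img'][220:430,60:340]]),'v8.png',1.6)
E
python3 sp.py
```

```text
time_s: 20.2
position: [0.4344, -0.3072, 0.1131]
eef_rot: [[0.453, -0.892, 0.002], [-0.892, -0.453, 0.001], [0.0, -0.003, -1.0]]
wrist_force: [0.2, -0.0, 0.2]
opening: 0.0791
t 20.2 pos [ 434.4 -307.2  113.1] yaw -63.1 open 79.1 F [ 0.2 -0.   0.2] q7 -0.13
d [-0.8  1.1  3.1] w [-0.003 -0.     0.28 ]
lowT rim 557 [ 649.5 -149.9] [139.   85.3] 4.0 0.067
lowS rim 1007 [ 649.7 -150.2] [139.8  90.2] 3.1 0.064
upS 1389 [ 429.6 -310.8] [116.5  79.1] 11.0 0.054
upS rim 692 [ 428.4 -309.3] [114.9  65.1] 10.3 0.054
upT rim 108 [ 472.6 -299.4] [27.9 65.5] 17.7 0.055
71 [676.9 -39.5] [34.5 16.1] 0.019
103 [ 676.3 -161.8] [23.9 24.8] 0.04
98 [ 673.5 -128.3] [22.8 26.3] 0.04
96 [ 622.4 -133.6] [23.  25.5] 0.04
98 [ 622.7 -166.3] [23.8 24.1] 0.04Traceback (most recent call last):
  File "<stdin>", line 8, in <module>
    return _nx.concatenate(arrs, 1, dtype=dtype, casting=casting)
           ~~~~~~~~~~~~~~~^^^^^^^^^^^^^^^^^^^^^^^^^^^^^^^^^^^^^^^
ValueError: all the input array dimensions except for the concatenation axis must match exactly, but along dimension 0, the array at index 0 has size 210 and the array at index 1 has size 200
```

```bash

python3 -m creep '[{"wx":0,"wy":0,"wz":0.14,"dx":0,"dy":1,"dz":0,"fingers":84},{"wx":0,"wy":0,"wz":0.28,"dx":0,"dy":1,"dz":0,"fingers":84},{"wx":0,"wy":0,"wz":0.28,"dx":0,"dy":1,"dz":0,"fingers":84},{"wx":0,"wy":0,"wz":0.28,"dx":0,"dy":1,"dz":30,"fingers":84},{"wx":0,"wy":0,"wz":0.28,"dx":0,"dy":1,"dz":60,"fingers":84},{"wx":0,"wy":0,"wz":0.28,"dx":0,"dy":1,"dz":80,"fingers":84},{"wx":0,"wy":0,"wz":0.28,"dx":0,"dy":1,"dz":99,"fingers":84},{"wx":0,"wy":0,"wz":0.28,"dx":0,"dy":1,"dz":99,"fingers":84}]'
python3 -m creep '[{"wx":0,"wy":0,"wz":0,"dx":0,"dy":0,"dz":0,"fingers":55},{"wx":0,"wy":0,"wz":0,"dx":0,"dy":0,"dz":0,"fingers":55},{"wx":0,"wy":0,"wz":0,"dx":0,"dy":0,"dz":0,"fingers":55},{"wx":0,"wy":0,"wz":0,"dx":0,"dy":0,"dz":0,"fingers":55},{"wx":0,"wy":0,"wz":0,"dx":0,"dy":0,"dz":0,"fingers":55},{"wx":0,"wy":0,"wz":0,"dx":0,"dy":0,"dz":0,"fingers":55},{"wx":0,"wy":0,"wz":0,"dx":0,"dy":0,"dz":0,"fingers":55},{"wx":0,"wy":0,"wz":0,"dx":0,"dy":0,"dz":0,"fingers":55}]' 20
python3 g.py
```

```text
time_s: 21.15
position: [0.4323, -0.3065, 0.0113]
eef_rot: [[0.2, -0.98, -0.002], [-0.98, -0.2, 0.001], [-0.002, 0.002, -1.0]]
wrist_force: [-0.9, 0.3, -0.1]
opening: 0.0842
time_s: 21.95
position: [0.4339, -0.3074, 0.0134]
eef_rot: [[0.196, -0.981, 0.001], [-0.981, -0.196, 0.0], [0.0, -0.001, -1.0]]
wrist_force: [-1.3, 1.5, 6.8]
opening: 0.0621
t 21.9 pos [ 433.9 -307.4   13.4] yaw -78.7 open 62.1 F [-1.3  1.5  6.8] q7 -0.31
```

```bash

python3 -m creep '[{"wx":0,"wy":0,"wz":0,"dx":0,"dy":0,"dz":-20,"fingers":55},{"wx":0,"wy":0,"wz":0,"dx":0,"dy":0,"dz":-50,"fingers":55},{"wx":0,"wy":0,"wz":0,"dx":0,"dy":0,"dz":-80,"fingers":55},{"wx":0,"wy":0,"wz":-0.13,"dx":0,"dy":0,"dz":-110,"fingers":55},{"wx":0,"wy":0,"wz":-0.26,"dx":0,"dy":0,"dz":-110,"fingers":55},{"wx":0,"wy":0,"wz":-0.39,"dx":0,"dy":0,"dz":-110,"fingers":55},{"wx":0,"wy":0,"wz":-0.52,"dx":0,"dy":0,"dz":-110,"fingers":55},{"wx":0,"wy":0,"wz":-0.65,"dx":0,"dy":0,"dz":-110,"fingers":55}]'
python3 g.py "642 -150.6 122 20"
```

```text
time_s: 22.75
position: [0.4333, -0.3071, 0.1228]
eef_rot: [[0.753, -0.658, 0.0], [-0.658, -0.753, 0.0], [-0.0, -0.0, -1.0]]
wrist_force: [-0.5, 0.0, -2.2]
opening: 0.0619
t 22.8 pos [ 433.3 -307.1  122.8] yaw -41.2 open 61.9 F [-0.5  0.  -2.2] q7 0.13
d [  54.1 -255.2    0.8] w [-0.    -0.    -1.067]
```

```bash

python3 -m creep '[{"wx":0,"wy":0,"wz":-0.13,"dx":7,"dy":-32,"dz":0,"fingers":55},{"wx":0,"wy":0,"wz":-0.26,"dx":14,"dy":-64,"dz":0,"fingers":55},{"wx":0,"wy":0,"wz":-0.39,"dx":21,"dy":-96,"dz":0,"fingers":55},{"wx":0,"wy":0,"wz":-0.52,"dx":28,"dy":-128,"dz":0,"fingers":55},{"wx":0,"wy":0,"wz":-0.65,"dx":35,"dy":-160,"dz":0,"fingers":55},{"wx":0,"wy":0,"wz":-0.78,"dx":42,"dy":-192,"dz":0,"fingers":55},{"wx":0,"wy":0,"wz":-0.91,"dx":49,"dy":-224,"dz":0,"fingers":55},{"wx":0,"wy":0,"wz":-1.04,"dx":54,"dy":-255,"dz":0,"fingers":55}]'
python3 -m creep '[{"wx":0,"wy":0,"wz":-0.13,"dx":0,"dy":0,"dz":0,"fingers":55},{"wx":0,"wy":0,"wz":-0.26,"dx":0,"dy":0,"dz":0,"fingers":55},{"wx":0,"wy":0,"wz":-0.39,"dx":0,"dy":0,"dz":0,"fingers":55},{"wx":0,"wy":0,"wz":-0.52,"dx":0,"dy":0,"dz":0,"fingers":55},{"wx":0,"wy":0,"wz":-0.65,"dx":0,"dy":0,"dz":0,"fingers":55},{"wx":0,"wy":0,"wz":-0.78,"dx":0,"dy":0,"dz":0,"fingers":55},{"wx":0,"wy":0,"wz":-0.91,"dx":0,"dy":0,"dz":0,"fingers":55},{"wx":0,"wy":0,"wz":-1.04,"dx":0,"dy":0,"dz":0,"fingers":55}]'
python3 g.py "642 -150.6 122 94"
```

```text
time_s: 23.55
position: [0.6436, -0.151, 0.1224]
eef_rot: [[0.949, 0.316, -0.0], [0.316, -0.949, 0.0], [-0.0, -0.0, -1.0]]
wrist_force: [0.4, -0.8, -0.9]
opening: 0.0616
time_s: 24.35
position: [0.6425, -0.1521, 0.1224]
eef_rot: [[0.208, 0.978, -0.001], [0.978, -0.208, -0.0], [-0.0, -0.001, -1.0]]
wrist_force: [0.1, 1.1, -1.5]
opening: 0.0617
t 24.4 pos [ 642.5 -152.1  122.4] yaw 78.0 open 61.7 F [ 0.1  1.1 -1.5] q7 1.71
d [ 1.4 -0.8  0.4] w [-0.001  0.    -0.279]
```

```bash

python3 -m creep '[{"wx":0,"wy":0,"wz":-0.14,"dx":1,"dy":-1,"dz":0,"fingers":55},{"wx":0,"wy":0,"wz":-0.28,"dx":1,"dy":-1,"dz":0,"fingers":55},{"wx":0,"wy":0,"wz":-0.28,"dx":1,"dy":-1,"dz":20,"fingers":55},{"wx":0,"wy":0,"wz":-0.28,"dx":1,"dy":-1,"dz":30,"fingers":55},{"wx":0,"wy":0,"wz":-0.28,"dx":1,"dy":-1,"dz":40,"fingers":55},{"wx":0,"wy":0,"wz":-0.28,"dx":1,"dy":-1,"dz":40,"fingers":55},{"wx":0,"wy":0,"wz":-0.28,"dx":1,"dy":-1,"dz":40,"fingers":55},{"wx":0,"wy":0,"wz":-0.28,"dx":1,"dy":-1,"dz":40,"fingers":55}]'
python3 g.py "642 -150.6 66 94"
python3 - <<'E'
from h import *
c=cap('scene'); S=cloud(c); save(c['img'][190:350,220:400],'v8.png',4)
hi=(S[...,2]>.105)&(S[...,2]<.125)&(S[...,0]>.56)&(S[...,0]<.74)&(S[...,1]>-.24)&(S[...,1]<-.06)&(c['img'].max(-1)>70)
r=cv2.minAreaRect((S[hi][:,:2]*1000).astype(np.float32));print(hi.sum(),r)
E
```

```text
time_s: 25.15
position: [0.6425, -0.151, 0.0834]
eef_rot: [[-0.065, 0.998, 0.001], [0.998, 0.065, -0.0], [-0.0, 0.001, -1.0]]
wrist_force: [-0.1, -0.3, -1.5]
opening: 0.0621
t 25.1 pos [ 642.5 -151.    83.4] yaw 93.7 open 62.1 F [-0.1 -0.3 -1.5] q7 1.98
d [ 0.4 -0.5 17.4] w [ 0.001  0.    -0.005]
756 ((651.65576171875, -156.35215759277344), (113.41399383544922, 72.41981506347656), 4.283899307250977)
```

View pics/v8.png

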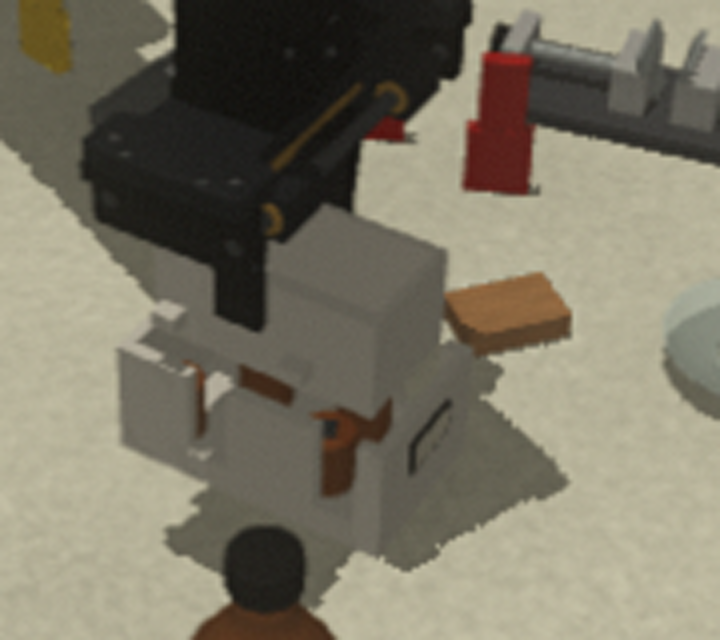

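```bash

python3 -m creep '[{"wx":0,"wy":0,"wz":0,"dx":0,"dy":-2,"dz":4,"fingers":55},{"wx":0,"wy":0,"wz":0,"dx":0,"dy":-2,"dz":8,"fingers":55},{"wx":0,"wy":0,"wz":0,"dx":0,"dy":-2,"dz":12,"fingers":55},{"wx":0,"wy":0,"wz":0,"dx":0,"dy":-2,"dz":15,"fingers":55},{"wx":0,"wy":0,"wz":0,"dx":0,"dy":-2,"dz":17,"fingers":55},{"wx":0,"wy":0,"wz":0,"dx":0,"dy":-2,"dz":18,"fingers":55},{"wx":0,"wy":0,"wz":0,"dx":0,"dy":-2,"dz":19,"fingers":55},{"wx":0,"wy":0,"wz":0,"dx":0,"dy":-2,"dz":19,"fingers":55}]'
python3 g.py
```

```text
time_s: 26.0
position: [0.64, -0.151, 0.0636]
eef_rot: [[-0.065, 0.998, -0.0], [0.998, 0.065, 0.0], [0.0, -0.0, -1.0]]
wrist_force: [0.2, -0.1, -1.2]
opening: 0.062
t 26.0 pos [ 640.  -151.    63.6] yaw 93.7 open 62.0 F [ 0.2 -0.1 -1.2] q7 1.98
```

```bash

python3 -m creep '[{"wx":0,"wy":0,"wz":0,"dx":0,"dy":0,"dz":1,"fingers":55},{"wx":0,"wy":0,"wz":0,"dx":0,"dy":0,"dz":2,"fingers":55},{"wx":0,"wy":0,"wz":0,"dx":0,"dy":0,"dz":2,"fingers":55},{"wx":0,"wy":0,"wz":0,"dx":0,"dy":0,"dz":2,"fingers":84},{"wx":0,"wy":0,"wz":0,"dx":0,"dy":0,"dz":2,"fingers":84},{"wx":0,"wy":0,"wz":0,"dx":0,"dy":0,"dz":2,"fingers":84},{"wx":0,"wy":0,"wz":0,"dx":0,"dy":0,"dz":2,"fingers":84},{"wx":0,"wy":0,"wz":0,"dx":0,"dy":0,"dz":2,"fingers":84}]'
python3 -m creep '[{"wx":0,"wy":0,"wz":0,"dx":0,"dy":0,"dz":-30,"fingers":84},{"wx":0,"wy":0,"wz":0,"dx":0,"dy":0,"dz":-70,"fingers":84},{"wx":0,"wy":0,"wz":0,"dx":0,"dy":0,"dz":-110,"fingers":84},{"wx":0,"wy":0,"wz":0.13,"dx":0,"dy":0,"dz":-110,"fingers":40},{"wx":0,"wy":0,"wz":0.26,"dx":0,"dy":-40,"dz":-110,"fingers":40},{"wx":0,"wy":0,"wz":0.39,"dx":40,"dy":-80,"dz":-110,"fingers":40},{"wx":0,"wy":0,"wz":0.52,"dx":80,"dy":-120,"dz":-110,"fingers":40},{"wx":0,"wy":0,"wz":0.65,"dx":120,"dy":-150,"dz":-110,"fingers":40}]'
python3 g.py "446 201 150 0"
python3 - <<'E'
from h import *
c=cap('scene'); S=cloud(c); save(c['img'][190:350,220:400],'v9.png',4); c2=cap('top'); T=cloud(c2)
for P,I in((S,c['img']),(T,c2['img'])):
  for a,b in((.09,.115),(.05,.07)):
    hi=(P[...,2]>a)&(P[...,2]<b)&(P[...,0]>.56)&(P[...,0]<.74)&(P[...,1]>-.24)&(P[...,1]<-.06)
    r=cv2.minAreaRect((P[hi][:,:2]*1000).astype(np.float32));print(hi.sum(),np.round(r[0],1),np.round(r[1],1),r[2],np.percentile(P[hi][:,2],[90,99]))
E
```

```text
time_s: 26.8
position: [0.64, -0.151, 0.0616]
eef_rot: [[-0.065, 0.998, -0.0], [0.998, 0.065, 0.0], [0.0, -0.0, -1.0]]
wrist_force: [-0.3, -0.2, -0.4]
opening: 0.0828
time_s: 27.6
position: [0.4945, -0.0552, 0.1715]
eef_rot: [[0.543, 0.84, -0.001], [0.84, -0.543, 0.001], [0.0, -0.001, -1.0]]
wrist_force: [0.7, 1.6, 0.4]
opening: 0.0522
t 27.6 pos [494.5 -55.2 171.5] yaw 57.1 open 52.2 F [0.7 1.6 0.4] q7 1.06
d [ 188.8 -179.8   21.7] w [-0.001  0.     0.997]
899 [ 649.1 -152.4] [112.   66.2] 3.9430830478668213 [0.10092191 0.10240113]
1475 [ 650.4 -151.3] [138.9  87.1] 4.252718448638916 [0.06767006 0.06968994]
316 [ 649.1 -151.1] [115.3  63. ] 2.761579751968384 [0.10205001 0.10382237]
1185 [ 649.6 -150.3] [138.3  85.8] 4.27561092376709 [0.06331372 0.06909553]
```

View pics/v9.png

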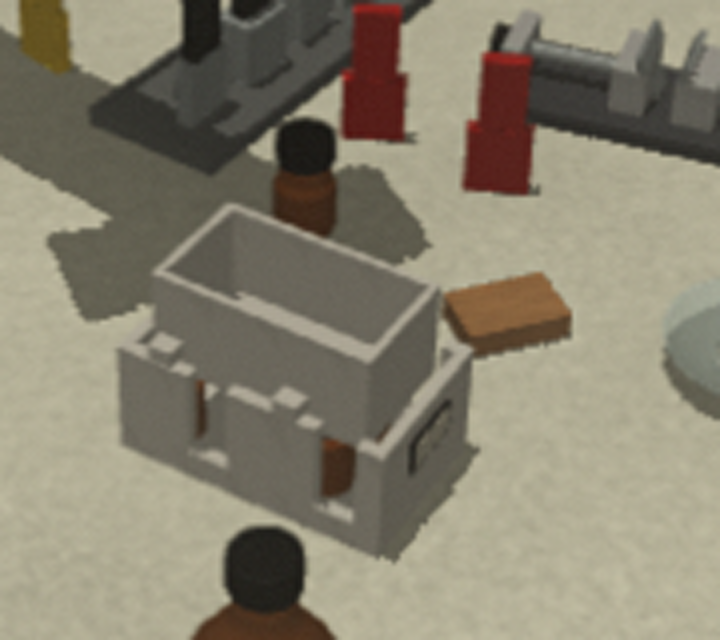

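Loose bin: level, rim at about z=100, label end hidden (opposite), centred. Spacers next, starting with the 14 mm at (446,201), because the depth profile puts the gap at about 14 mm.

```bash

python3 -m creep '[{"wx":0,"wy":0,"wz":0.13,"dx":27,"dy":-26,"dz":0,"fingers":46},{"wx":0,"wy":0,"wz":0.26,"dx":54,"dy":-51,"dz":0,"fingers":46},{"wx":0,"wy":0,"wz":0.39,"dx":81,"dy":-77,"dz":0,"fingers":46},{"wx":0,"wy":0,"wz":0.52,"dx":108,"dy":-103,"dz":0,"fingers":46},{"wx":0,"wy":0,"wz":0.65,"dx":135,"dy":-128,"dz":0,"fingers":46},{"wx":0,"wy":0,"wz":0.78,"dx":162,"dy":-154,"dz":0,"fingers":46},{"wx":0,"wy":0,"wz":0.9,"dx":189,"dy":-180,"dz":0,"fingers":46},{"wx":0,"wy":0,"wz":0.98,"dx":189,"dy":-180,"dz":0,"fingers":46}]'
python3 g.py "446 201 46 1"
```

```text
time_s: 28.5
position: [0.4451, 0.2054, 0.1719]
eef_rot: [[1.0, 0.025, -0.0], [0.025, -1.0, 0.001], [-0.0, -0.001, -1.0]]
wrist_force: [-0.1, 0.6, 0.2]
opening: 0.0459
t 28.5 pos [445.1 205.4 171.9] yaw 1.4 open 45.9 F [-0.1  0.6  0.2] q7 -0.48
d [  0.8   4.6 125.9] w [-0.001  0.     0.008]
```

```bash

python3 -m creep '[{"wx":0,"wy":0,"wz":0,"dx":0,"dy":0,"dz":40,"fingers":46},{"wx":0,"wy":0,"wz":0,"dx":0,"dy":0,"dz":80,"fingers":46},{"wx":0,"wy":0,"wz":0,"dx":0,"dy":0,"dz":110,"fingers":46},{"wx":0,"wy":0,"wz":0,"dx":0,"dy":0,"dz":126,"fingers":46},{"wx":0,"wy":0,"wz":0,"dx":0,"dy":0,"dz":126,"fingers":46},{"wx":0,"wy":0,"wz":0,"dx":0,"dy":0,"dz":126,"fingers":5},{"wx":0,"wy":0,"wz":0,"dx":0,"dy":0,"dz":126,"fingers":5},{"wx":0,"wy":0,"wz":0,"dx":0,"dy":0,"dz":126,"fingers":5}]' 25
python3 -m creep '[{"wx":0,"wy":0,"wz":0,"dx":0,"dy":0,"dz":0,"fingers":5},{"wx":0,"wy":0,"wz":0,"dx":0,"dy":0,"dz":0,"fingers":5},{"wx":0,"wy":0,"wz":0,"dx":0,"dy":0,"dz":0,"fingers":5},{"wx":0,"wy":0,"wz":0,"dx":0,"dy":0,"dz":0,"fingers":5},{"wx":0,"wy":0,"wz":0,"dx":0,"dy":0,"dz":0,"fingers":5},{"wx":0,"wy":0,"wz":0,"dx":0,"dy":0,"dz":0,"fingers":5},{"wx":0,"wy":0,"wz":0,"dx":0,"dy":0,"dz":0,"fingers":5},{"wx":0,"wy":0,"wz":0,"dx":0,"dy":0,"dz":0,"fingers":5}]' 
python3 g.py "668 198 150 13.8"
```

```text
time_s: 29.3
position: [0.4472, 0.2007, 0.0471]
eef_rot: [[1.0, 0.023, 0.001], [0.023, -1.0, 0.002], [0.002, -0.001, -1.0]]
wrist_force: [-0.4, 0.5, 0.3]
opening: 0.0298
time_s: 30.1
position: [0.4465, 0.2004, 0.0461]
eef_rot: [[1.0, 0.023, -0.0], [0.023, -1.0, 0.0], [-0.0, -0.0, -1.0]]
wrist_force: [-0.6, -0.2, 1.9]
opening: 0.0096
t 30.1 pos [446.5 200.4  46.1] yaw 1.3 open 9.6 F [-0.6 -0.2  1.9] q7 -0.42
d [ 221.4    7.3 -104. ] w [-0.     0.    -0.218]
```

```bash

python3 -m creep '[{"wx":0,"wy":0,"wz":0,"dx":0,"dy":0,"dz":-35,"fingers":5},{"wx":0,"wy":0,"wz":0,"dx":0,"dy":0,"dz":-70,"fingers":5},{"wx":0,"wy":0,"wz":0,"dx":0,"dy":0,"dz":-104,"fingers":5},{"wx":0,"wy":0,"wz":-0.05,"dx":40,"dy":2,"dz":-104,"fingers":5},{"wx":0,"wy":0,"wz":-0.1,"dx":80,"dy":3,"dz":-104,"fingers":5},{"wx":0,"wy":0,"wz":-0.15,"dx":120,"dy":5,"dz":-104,"fingers":5},{"wx":0,"wy":0,"wz":-0.2,"dx":160,"dy":6,"dz":-104,"fingers":5},{"wx":0,"wy":0,"wz":-0.218,"dx":200,"dy":7,"dz":-104,"fingers":5}]' 
python3 g.py "663.7 197.7 125 13.8"
```

```text
time_s: 30.9
position: [0.6479, 0.1978, 0.1494]
eef_rot: [[0.971, 0.241, -0.001], [0.241, -0.971, 0.0], [-0.001, -0.0, -1.0]]
wrist_force: [0.1, -0.6, 0.4]
opening: 0.0102
t 30.9 pos [647.9 197.8 149.4] yaw 13.9 open 10.2 F [ 0.1 -0.6  0.4] q7 0.01
d [15.3  3.9 24.4] w [-0.     0.001  0.002]
```

```bash

python3 -m creep '[{"wx":0,"wy":0,"wz":0,"dx":15,"dy":4,"dz":0,"fingers":5},{"wx":0,"wy":0,"wz":0,"dx":15,"dy":4,"dz":20,"fingers":5},{"wx":0,"wy":0,"wz":0,"dx":15,"dy":4,"dz":44,"fingers":5},{"wx":0,"wy":0,"wz":0,"dx":15,"dy":4,"dz":44,"fingers":5},{"wx":0,"wy":0,"wz":0,"dx":15,"dy":4,"dz":44,"fingers":5},{"wx":0,"wy":0,"wz":0,"dx":15,"dy":4,"dz":44,"fingers":5},{"wx":0,"wy":0,"wz":0,"dx":15,"dy":4,"dz":44,"fingers":5},{"wx":0,"wy":0,"wz":0,"dx":15,"dy":4,"dz":44,"fingers":5}]' 
python3 g.py "663.7 197.7 53 13.8"
python3 - <<'E'
from h import *
c=cap('scene'); P=cloud(c); save(c['img'][120:260,320:480],'v10.png',4.5)
a=np.radians(13.8); ex=np.array([np.cos(a),np.sin(a)]); ey=np.array([-ex[1],ex[0]]); cc=np.array([.6462,.1934])
s=(P[...,:2]-cc)@ex*1000; t=(P[...,:2]-cc)@ey*1000; z=P[...,2]*1000
for z0,z1 in((70,100),):
    m=(abs(s)<45)&(abs(t)<30)&(z>z0)&(z<z1); print(m.sum(),np.percentile(s[m],[1,5,50,95,99]).round(1),np.percentile(t[m],[1,5,95,99]).round(1),z[m].min())
E
```

```text
time_s: 31.7
position: [0.6625, 0.1977, 0.107]
eef_rot: [[0.971, 0.238, 0.001], [0.238, -0.971, 0.001], [0.001, -0.001, -1.0]]
wrist_force: [0.8, 0.1, -1.1]
opening: 0.0099
t 31.7 pos [662.5 197.7 107. ] yaw 13.8 open 9.9 F [ 0.8  0.1 -1.1] q7 0.02
d [ 1.1  0.3 54. ] w [-0.001 -0.001 -0.   ]
105 [11.5 12.5 21.3 25.7 25.9] [-19.1 -18.5  12.7  18.6] 70.17721690132228
```

View pics/v10.png

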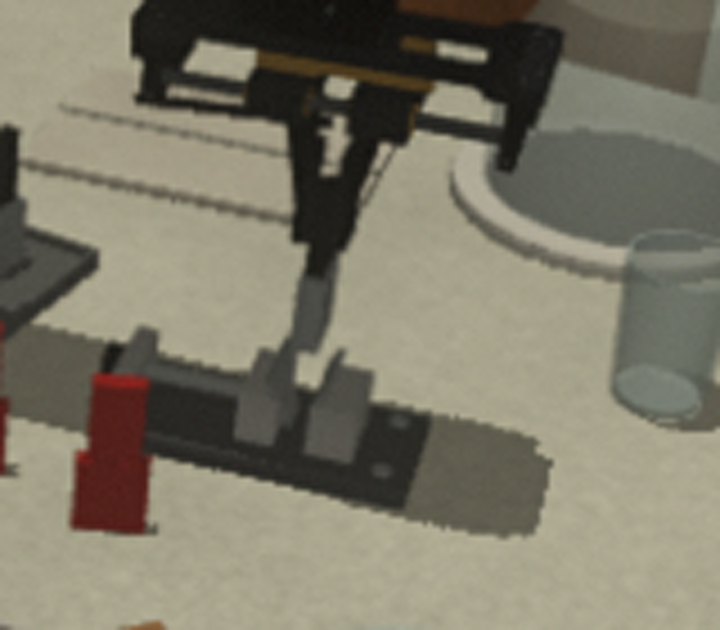

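```bash

python3 -m creep '[{"wx":0,"wy":0,"wz":0,"dx":1,"dy":0,"dz":10,"fingers":5},{"wx":0,"wy":0,"wz":0,"dx":1,"dy":0,"dz":16,"fingers":5},{"wx":0,"wy":0,"wz":0,"dx":1,"dy":0,"dz":20,"fingers":5},{"wx":0,"wy":0,"wz":0,"dx":1,"dy":0,"dz":24,"fingers":5},{"wx":0,"wy":0,"wz":0,"dx":1,"dy":0,"dz":28,"fingers":5},{"wx":0,"wy":0,"wz":0,"dx":1,"dy":0,"dz":32,"fingers":5},{"wx":0,"wy":0,"wz":0,"dx":1,"dy":0,"dz":35,"fingers":5},{"wx":0,"wy":0,"wz":0,"dx":1,"dy":0,"dz":35,"fingers":5}]' 
python3 g.py "663.7 197.7 53 13.8"
```

```text
time_s: 32.55
position: [0.6632, 0.1978, 0.0707]
eef_rot: [[0.971, 0.238, 0.0], [0.238, -0.971, 0.0], [0.0, -0.0, -1.0]]
wrist_force: [-0.0, 0.4, -0.9]
opening: 0.0097
t 32.5 pos [663.2 197.8  70.7] yaw 13.8 open 9.7 F [-0.   0.4 -0.9] q7 0.03
d [ 0.5  0.2 17.7] w [-0. -0. -0.]
```

```bash

python3 -m creep '[{"wx":0,"wy":0,"wz":0,"dx":0,"dy":0,"dz":3,"fingers":5},{"wx":0,"wy":0,"wz":0,"dx":0,"dy":0,"dz":6,"fingers":5},{"wx":0,"wy":0,"wz":0,"dx":0,"dy":0,"dz":9,"fingers":5},{"wx":0,"wy":0,"wz":0,"dx":0,"dy":0,"dz":12,"fingers":5},{"wx":0,"wy":0,"wz":0,"dx":0,"dy":0,"dz":14,"fingers":5},{"wx":0,"wy":0,"wz":0,"dx":0,"dy":0,"dz":16,"fingers":5},{"wx":0,"wy":0,"wz":0,"dx":0,"dy":0,"dz":17,"fingers":5},{"wx":0,"wy":0,"wz":0,"dx":0,"dy":0,"dz":17,"fingers":5}]' 
python3 g.py "663.7 197.7 53 13.8"; python3 -c "
from h import *
print(observe()['wrist_torque'])"
```

```text
time_s: 33.35
position: [0.663, 0.1977, 0.0537]
eef_rot: [[0.971, 0.238, -0.0], [0.238, -0.971, 0.0], [-0.0, -0.0, -1.0]]
wrist_force: [1.9, 0.4, -0.3]
opening: 0.01
t 33.4 pos [663.  197.7  53.7] yaw 13.8 open 10.0 F [ 1.9  0.4 -0.3] q7 0.03
d [0.7 0.2 0.7] w [-0.  0. -0.]
[ 0.13610841 -0.72829854  0.02047456]
```

```bash

python3 -m creep '[{"wx":0,"wy":0,"wz":0,"dx":0.5,"dy":0,"dz":-1,"fingers":5},{"wx":0,"wy":0,"wz":0,"dx":1,"dy":0,"dz":-1,"fingers":5},{"wx":0,"wy":0,"wz":0,"dx":1.5,"dy":0,"dz":-1,"fingers":5},{"wx":0,"wy":0,"wz":0,"dx":2,"dy":0,"dz":-1,"fingers":5},{"wx":0,"wy":0,"wz":0,"dx":2,"dy":0,"dz":-1,"fingers":5},{"wx":0,"wy":0,"wz":0,"dx":2,"dy":0,"dz":-1,"fingers":5},{"wx":0,"wy":0,"wz":0,"dx":2,"dy":0,"dz":-1,"fingers":5},{"wx":0,"wy":0,"wz":0,"dx":2,"dy":0,"dz":-1,"fingers":5}]' 
python3 -m creep '[{"wx":0,"wy":0,"wz":0,"dx":-0.5,"dy":0,"dz":0,"fingers":5},{"wx":0,"wy":0,"wz":0,"dx":-1,"dy":0,"dz":0,"fingers":5},{"wx":0,"wy":0,"wz":0,"dx":-1.5,"dy":0,"dz":0,"fingers":5},{"wx":0,"wy":0,"wz":0,"dx":-2,"dy":0,"dz":0,"fingers":5},{"wx":0,"wy":0,"wz":0,"dx":-2.5,"dy":0,"dz":0,"fingers":5},{"wx":0,"wy":0,"wz":0,"dx":-3,"dy":0,"dz":0,"fingers":5},{"wx":0,"wy":0,"wz":0,"dx":-3.5,"dy":0,"dz":0,"fingers":5},{"wx":0,"wy":0,"wz":0,"dx":-3.5,"dy":0,"dz":0,"fingers":5}]' 
python3 g.py
```

```text
time_s: 34.15
position: [0.6639, 0.198, 0.0545]
eef_rot: [[0.971, 0.238, -0.003], [0.238, -0.971, -0.0], [-0.003, -0.0, -1.0]]
wrist_force: [-5.7, -1.5, 1.4]
opening: 0.0099
time_s: 34.95
position: [0.6621, 0.1975, 0.0554]
eef_rot: [[0.971, 0.238, 0.001], [0.238, -0.971, 0.001], [0.001, -0.0, -1.0]]
wrist_force: [2.3, 0.8, -1.2]
opening: 0.0099
t 35.0 pos [662.1 197.5  55.4] yaw 13.8 open 9.9 F [ 2.3  0.8 -1.2] q7 0.03
```

```bash

python3 -m creep '[{"wx":0,"wy":0,"wz":0,"dx":-0.5,"dy":0,"dz":0,"fingers":5},{"wx":0,"wy":0,"wz":0,"dx":-1,"dy":0,"dz":0,"fingers":5},{"wx":0,"wy":0,"wz":0,"dx":-1.5,"dy":0,"dz":0,"fingers":5},{"wx":0,"wy":0,"wz":0,"dx":-2,"dy":0,"dz":0,"fingers":5},{"wx":0,"wy":0,"wz":0,"dx":-2,"dy":0,"dz":0,"fingers":5},{"wx":0,"wy":0,"wz":0,"dx":-2,"dy":0,"dz":0,"fingers":5},{"wx":0,"wy":0,"wz":0,"dx":-2,"dy":0,"dz":0,"fingers":5},{"wx":0,"wy":0,"wz":0,"dx":-2,"dy":0,"dz":0,"fingers":5}]' 
python3 g.py
```

```text
time_s: 35.75
position: [0.661, 0.1973, 0.0555]
eef_rot: [[0.971, 0.238, 0.003], [0.238, -0.971, 0.001], [0.003, -0.0, -1.0]]
wrist_force: [7.5, 1.2, -2.1]
opening: 0.0101
t 35.8 pos [661.  197.3  55.5] yaw 13.8 open 10.1 F [ 7.5  1.2 -2.1] q7 0.03
```

The 14 mm spacer goes down to the floor. Pushing it side to side shows only 2–3 mm of play, with soft leaf force and then a hard stop on both sides. The gap is therefore about 16.5 mm and 18 cannot fit. I'm setting it against the fixed jaw and releasing.

```bash

python3 -m creep '[{"wx":0,"wy":0,"wz":0,"dx":1,"dy":0,"dz":0,"fingers":5},{"wx":0,"wy":0,"wz":0,"dx":2,"dy":0,"dz":0,"fingers":5},{"wx":0,"wy":0,"wz":0,"dx":3,"dy":0,"dz":1,"fingers":5},{"wx":0,"wy":0,"wz":0,"dx":3.5,"dy":0,"dz":2,"fingers":5},{"wx":0,"wy":0,"wz":0,"dx":3.5,"dy":0,"dz":2.5,"fingers":5},{"wx":0,"wy":0,"wz":0,"dx":3.5,"dy":0,"dz":2.5,"fingers":5},{"wx":0,"wy":0,"wz":0,"dx":3.5,"dy":0,"dz":2.5,"fingers":5},{"wx":0,"wy":0,"wz":0,"dx":3.5,"dy":0,"dz":2.5,"fingers":5}]' 
python3 g.py
python3 -m creep '[{"wx":0,"wy":0,"wz":0,"dx":0,"dy":0,"dz":0,"fingers":40},{"wx":0,"wy":0,"wz":0,"dx":0,"dy":0,"dz":0,"fingers":40},{"wx":0,"wy":0,"wz":0,"dx":0,"dy":0,"dz":0,"fingers":40},{"wx":0,"wy":0,"wz":0,"dx":0,"dy":0,"dz":0,"fingers":40},{"wx":0,"wy":0,"wz":0,"dx":0,"dy":0,"dz":0,"fingers":40},{"wx":0,"wy":0,"wz":0,"dx":0,"dy":0,"dz":-30,"fingers":40},{"wx":0,"wy":0,"wz":0,"dx":0,"dy":0,"dz":-70,"fingers":40},{"wx":0,"wy":0,"wz":0,"dx":0,"dy":0,"dz":-110,"fingers":40}]' 
python3 -m creep '[{"wx":0,"wy":0,"wz":0,"dx":-40,"dy":0,"dz":0,"fingers":40},{"wx":0,"wy":0,"wz":0,"dx":-80,"dy":0,"dz":0,"fingers":40},{"wx":0,"wy":0,"wz":0,"dx":-120,"dy":-40,"dz":-20,"fingers":40},{"wx":0,"wy":0,"wz":0,"dx":-160,"dy":-80,"dz":-40,"fingers":40},{"wx":0,"wy":0,"wz":0,"dx":-200,"dy":-120,"dz":-60,"fingers":40},{"wx":0,"wy":0,"wz":0,"dx":-220,"dy":-160,"dz":-80,"fingers":40},{"wx":0,"wy":0,"wz":0,"dx":-220,"dy":-200,"dz":-80,"fingers":40},{"wx":0,"wy":0,"wz":0,"dx":-220,"dy":-240,"dz":-80,"fingers":40}]' 
cat > chk.py <<'E'
from h import *
c=cap('scene'); P=cloud(c); c2=cap('top'); T=cloud(c2)
save(np.hstack([cv2.resize(c['img'][130:250,300:440],None,fx=2.8,fy=4),cv2.resize(c2['img'][90:250,140:290],None,fx=2.6,fy=3)]),'v11.png')
a=np.radians(13.8); ex=np.array([np.cos(a),np.sin(a)]); ey=np.array([-ex[1],ex[0]]); cc=np.array([.6462,.1934])
for Q in(P,T):
    s=(Q[...,:2]-cc)@ex*1000; t=(Q[...,:2]-cc)@ey*1000; z=Q[...,2]*1000
    m=(abs(s)<45)&(abs(t)<40)&(z>62)&(z<140); print(m.sum(),np.percentile(s[m],[1,50,99]).round(1),np.percentile(t[m],[1,99]).round(1),z[m].max())
    m=(Q[...,0]>.4)&(Q[...,0]<.5)&(Q[...,1]>0)&(Q[...,1]<.3)&(Q[...,2]>.062)&(Q[...,2]<.13)
    k,l,st,ce=cv2.connectedComponentsWithStats(m.astype(np.uint8))
    print([(Q[l==i].mean(0).round(3),Q[l==i][:,2].max().round(3)) for i in range(1,k) if st[i,4]>30])
    m=(Q[...,0]>.56)&(Q[...,0]<.74)&(Q[...,1]>-.24)&(Q[...,1]<-.06)&(Q[...,2]>.09)&(Q[...,2]<.115)
    r=cv2.minAreaRect((Q[m][:,:2]*1000).astype(np.float32));print('bin',r,np.percentile(Q[m][:,2],[50,99]))
E
python3 g.py; python3 chk.py
```

```text
time_s: 36.55
position: [0.6634, 0.1979, 0.0532]
eef_rot: [[0.971, 0.238, 0.001], [0.238, -0.971, 0.001], [0.001, -0.0, -1.0]]
wrist_force: [0.7, -0.0, 5.8]
opening: 0.01
t 36.5 pos [663.4 197.9  53.2] yaw 13.8 open 10.0 F [ 0.7 -0.   5.8] q7 0.03
time_s: 37.35
position: [0.6626, 0.1976, 0.1634]
eef_rot: [[0.971, 0.238, -0.001], [0.238, -0.971, -0.0], [-0.001, 0.0, -1.0]]
wrist_force: [1.3, -0.2, 0.3]
opening: 0.0401
time_s: 38.15
position: [0.3921, 0.3763, 0.2447]
eef_rot: [[0.971, 0.238, 0.002], [0.238, -0.971, 0.003], [0.002, -0.003, -1.0]]
wrist_force: [2.2, 0.4, -0.5]
opening: 0.0403
t 38.1 pos [392.1 376.3 244.7] yaw 13.8 open 40.3 F [ 2.2  0.4 -0.5] q7 -0.58
110 [14.3 21.  25. ] [-16.9  13.7] 98.96271897240827
[(array([0.446, 0.25 , 0.078]), np.float64(0.091)), (array([0.448, 0.142, 0.078]), np.float64(0.092)), (array([0.449, 0.087, 0.078]), np.float64(0.091)), (array([0.454, 0.035, 0.078]), np.float64(0.092))]
bin ((649.2933959960938, -152.07557678222656), (112.3659439086914, 66.56736755371094), 4.250787734985352) [0.09769705 0.10219249]
110 [14.4 16.6 25.1] [-11.1  14.9] 99.18057181050565
[(array([0.453, 0.04 , 0.088]), np.float64(0.095)), (array([0.447, 0.146, 0.087]), np.float64(0.095)), (array([0.449, 0.093, 0.088]), np.float64(0.095)), (array([0.444, 0.252, 0.083]), np.float64(0.093))]
bin ((649.1417846679688, -150.92893981933594), (114.20448303222656, 63.01106262207031), 2.975921630859375) [0.09926614 0.10399937]
```

View pics/v11.png

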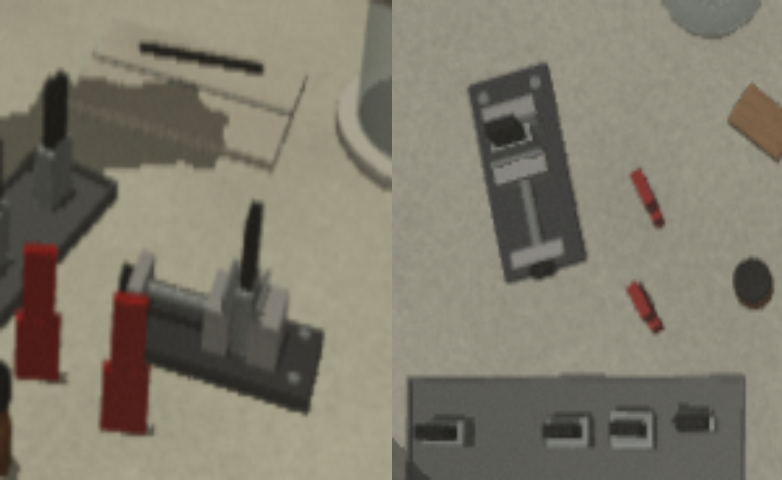

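```bash
python3 - <<'E'
from h import *
c=cap('scene'); P=cloud(c); t_=cap('top'); T=cloud(t_)
def f(Q,cc,yaw):
    a=np.radians(yaw); ex=np.array([np.cos(a),np.sin(a)]); ey=np.array([-ex[1],ex[0]])
    s=(Q[...,:2]-cc)@ex*1000; t=(Q[...,:2]-cc)@ey*1000; z=Q[...,2]*1000
    return s,t,z
for n,cc,yaw,z0 in(('vice',[.6642,.1979],13.8,57),('sp22',[.447,.147],0.5,50),('sp18',[.4445,.2535],.5,50)):
    for Q,nm in((P,'S'),(T,'T')):
        s,t,z=f(Q,np.array(cc),yaw)
        for a,b in((z0,z0+14),(z0+14,z0+26),(z0+26,z0+44)):
            m=(abs(s)<14)&(abs(t)<17)&(z>a)&(z<b)
            if m.sum()>5: print(n,nm,a,m.sum(),np.percentile(s[m],[3,50,97]).round(1),z[m].max().round(0))
E
```

```text
vice S 57 31 [-3.7  3.9  6.5] 69.0
vice S 71 29 [-2.2  3.6  6.3] 83.0
vice S 83 60 [-4.3  2.2  6.2] 98.0
vice T 57 23 [-4.2 -3.3  2.7] 71.0
vice T 71 20 [-3.7 -3.   0.5] 82.0
vice T 83 77 [-3.8  0.5  6.4] 100.0
sp22 S 50 43 [-4.9  2.8  4.6] 64.0
sp22 S 64 40 [-3.8  2.6  4.9] 76.0
sp22 S 76 65 [-5.5  1.2  4.3] 91.0
sp22 T 50 8 [-4.   1.5  4.9] 62.0
sp22 T 76 60 [-4.7 -0.4  3.8] 93.0
sp18 S 50 40 [-5.1  2.5  6.1] 63.0
sp18 S 64 39 [-4.9  2.8  5.2] 76.0
sp18 S 76 61 [-5.6  1.6  5.2] 91.0
sp18 T 50 10 [-4.6 -3.3  3.6] 64.0
sp18 T 64 12 [-4.7 -4.6  4. ] 75.0
sp18 T 76 51 [-3.  -0.5  3.5] 93.0
```

```bash
python3 -c "
from h import *
print(order.close_job(), observe()['time_s'])"
```

```text
the job is handed in; nothing more can be done
the job is handed in; nothing more can be done
```

The job is handed in, about 38 s into the 210 s; the hand-in gives no verdict.

- **Specimens:** All four were seen standing in the fixed bin before I covered it.
- **Loose bin:** It sits on the ledges, turned half round. In the last check its rim was at about 100 mm, and it was centred within about 2 mm.
- **Spacer:** The 14 mm spacer is in the vice gap. It stands upright on the floor (grip top about 96 mm after correcting the camera's height bias) and was set against the fixed jaw. The leaf pushed back with about 2 N while I held the spacer.
- **Choice of 14 mm:** I did not work up from the thinnest, and I did not try the 10 or 18 mm spacers. Pushing the seated 14 mm spacer sideways showed 2–3 mm of play, so the gap is about 16.5 mm and 18 mm cannot fit. The leaf's angle could not be read directly.
- **Other spacers:** The 10, 18, 22 and 26 mm spacers are standing in the tray.
- **Matchbox and jar:** I never touched them, and they look unmoved in the pictures.

**What went wrong or disagreed:**
- **Tip height:** The fingertips looked roughly 25 mm higher in the images than the reported TCP and tip extent imply, so I set the heights by trial. One touch read 10.8 N, possibly the fingertips meeting the table.
- **Missed grasps:** Two specimen grasps missed, one because of the tip height and one because I lifted before the fingers had closed. Both were redone.

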